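# Stack, seat and test battery cells

### The arm

A 6-joint arm with a two-finger parallel gripper is mounted at the origin on the work surface. World frame = base frame: x ahead of the robot, y to its left, z up, the work surface at z = 0. Lengths are in m, angles in rad, forces in N, time in s.
With the tool pointing down it reaches from about 0.35 to 0.85 m from the base axis. Payload 8.1 kg.
Tool frame: the origin (TCP) lies midway between the tips of the shut fingers; the grasp point (between the pads) lies 19 mm behind it; z points along the fingers, y is the line along which they close (so a half turn about z gives the same grasp; the last joint's range is limited). The gripper opens to 85 mm and grips with 20 to 120 N. Pads are 22 mm wide; open, the fingers measure 114 mm over their backs; the gripper's body (76 mm by 85 mm) begins 54 mm behind the grasp point. The pads swing forward as they close: fully open they stand 13 mm farther back than shut.
Start: joints at [1.021, 0.13, 1.488, -0, 1.523, -0.085], TCP at [0.269, 0.536, 0.208] pointing down, gripper open.
Joint ranges: [-2.96, 2.96], [-0.89, 2.26], [0.02, 2.5], [-1.34, 4.48], [0, 2.73], [-2.66, 2.66]. Speed limits (rad/s): [2.39, 2.39, 2.79, 3.14, 3.14, 3.14].

### API

Orientations are given as a unit quaternion [w, x, y, z].
In Python, from rig import telemetry, viewer, env gives the robot as it stands.
- The arm moves only by the tool apply_moves, never from a script. Its argument "increments" is a list of rows, each an object of numbers: "dx", "dy", "dz": the shift along the world's x, y, z in m; "ax", "ay", "az": the turn, a rotation vector about the world's x, y, z in units of 5 degrees (1.0 is 5 degrees); "hand": the opening, from -1 (shut) to 1 (fully open). A call has 1 to 8 rows; each row shifts and turns the commanded pose from where the row before left it; what a row does not reach is not made up. A row lasts 1/12 s, in which the tool goes at most 41.7 mm and 7.16 degrees, less where a joint would pass 70% of its speed; a pose out of reach is approached as far as the arm can. A call with a gripper value outside its range is refused whole. The fingers move at their own pace and stop on an object; "grip_force" is the grip in N (left out, the last holds). Time passes only in rows, so rows that do not move let the fingers close. It gives the time, the measured TCP pose, the force, the opening and the grip force at its end, in the units of the state.
- telemetry.observe(): the state, without advancing time (a new reading comes with each control period).
- viewer.read_camera(name): name is "scene" or "top" or "wrist"; returns (picture, depth): 480x640x3 uint8, red, green, blue; 480x640 float32, m along the optical axis (not along the pixel's ray), 0 where there is no reading.
- viewer.get_calibration(name): a dict with "mtx" (3x3 intrinsics, pixels), "pose" (4x4, takes a point from camera to world coordinates); the wrist camera has in their place "T_tool_cam" (4x4, takes a point from camera to tool coordinates, whose origin is the TCP and whose axes are the flange's). Camera axes: x right, y up, looking along -z (the intrinsics and any distortion apply to the point x, -y, -z); pixel columns grow to the right and rows downward; lengths in m; the calibration is good to about 2 mm. The wrist camera is an equidistant fisheye: a pixel r from the principal point sees the ray r / f radians off the axis. A picture is of the moment at which its call begins: read the wrist's pose just before it. get_calibration takes no time and is no camera call.
- env.finish_job(): hands the job in; it is judged then, once.
The state is a dict: "time": time; "joints": joint angles; "qd": joint speeds; "effort": joint torques, N m; "ee_pos": TCP position; "tool_rot": TCP orientation; "contact_force": force on the tool from outside, world axes, zero at the start; "moment": the same for the moment, N m; "width": finger opening in m; "gripper_force": force on a finger pad.
Only numpy, scipy, OpenCV 4.12 (cv2) and the standard library are available. Lean on these libraries where they do the work, as an engineer would, in place of code of your own. Each camera call takes 0.05 s, during which the arm holds its last target. There are 200 camera calls.

### The job

Stack all the loose flat round cells flat and centred on the round brass contact plate of the test fixture, put the knobbed contact cap on top, and press the cap down until the plate is fully home; also press all three fuse modules fully home in the fuse block. Then, with everything seated, push the test button fully down and let it spring back. Leave the stack standing with the cap on, and leave the other things on the bench where they are.

Things in the scene. Friction and masses are not known exactly. Their poses are not given: they have to be found in the camera images.
- cell1: flat round steel battery cell (like a thick coin), 46 mm across, 14 mm thick, 90 g, black rim band; 3 to 5 such cells are present, all alike; lies flat on the bench at the start; origin at the centre of its underside as it lies at the start, z up along its axis
- cell2: flat round steel battery cell (like a thick coin), 46 mm across, 14 mm thick, 90 g, black rim band; 3 to 5 such cells are present, all alike; lies flat on the bench at the start; origin at the centre of its underside as it lies at the start, z up along its axis
- cell3: flat round steel battery cell (like a thick coin), 46 mm across, 14 mm thick, 90 g, black rim band; 3 to 5 such cells are present, all alike; lies flat on the bench at the start; origin at the centre of its underside as it lies at the start, z up along its axis
- cell4: flat round steel battery cell (like a thick coin), 46 mm across, 14 mm thick, 90 g, black rim band; 3 to 5 such cells are present, all alike; lies flat on the bench at the start; origin at the centre of its underside as it lies at the start, z up along its axis
- cell5: flat round steel battery cell (like a thick coin), 46 mm across, 14 mm thick, 90 g, black rim band; 3 to 5 such cells are present, all alike; lies flat on the bench at the start; origin at the centre of its underside as it lies at the start, z up along its axis
- cap: contact cap for the top of the stack: brass disc 46 mm across and 10 mm thick with an upright black plastic knob 24 mm across and 24 mm high on its middle (34 mm high in all), 110 g, standing upright on the bench; origin at the centre of its underside, z up along the knob
- fixture: cell test fixture fixed to the bench: low grey base 130 mm (its x) by 180 mm (its y) and 20 mm high, origin at the centre of its underside, z up; it carries the round contact plate at y = +40 mm and the test button at y = -60 mm, both on its own y axis (x = 0)
- contact_plate (a joint): how far the contact plate is pressed into the fixture, m: 0 = standing 8 mm proud of the base (as at the start), 0.007 = fully home on its stop; a stiff slide without spring: about 9 N moves it (the cells and cap by their own weight do not) and it stays where it is pushed
- plate_top (a point): centre of the top face of the contact plate, a round brass plate 60 mm across on the fixture, 28 mm above the bench until pressed in, 21 mm when home; z up, axes as the fixture; moves down with the plate
- fuse1 (a joint): how far plug-in fuse module 1 is pushed into the fuse block, m: 0 = fully proud, 0.008 = fully home on its stop; starts anywhere from 0 to 0.005; no spring: about 8 N moves it straight down and it stays where it is pushed
- fuse1_top (a point): centre of the flat top of fuse module 1, a grey plastic block 30 by 40 mm in the black fuse block (160 by 60 mm, 36 mm high, fixed to the bench; three modules in a row 50 mm apart); the top is 28 mm above the block's top (64 mm above the bench) when fully proud and 20 mm (56 mm) when home; z up
- fuse2 (a joint): how far plug-in fuse module 2 is pushed into the fuse block, m: 0 = fully proud, 0.008 = fully home on its stop; starts anywhere from 0 to 0.005; no spring: about 8 N moves it straight down and it stays where it is pushed
- fuse2_top (a point): centre of the flat top of fuse module 2, a grey plastic block 30 by 40 mm in the black fuse block (160 by 60 mm, 36 mm high, fixed to the bench; three modules in a row 50 mm apart); the top is 28 mm above the block's top (64 mm above the bench) when fully proud and 20 mm (56 mm) when home; z up
- fuse3 (a joint): how far plug-in fuse module 3 is pushed into the fuse block, m: 0 = fully proud, 0.008 = fully home on its stop; starts anywhere from 0 to 0.005; no spring: about 8 N moves it straight down and it stays where it is pushed
- fuse3_top (a point): centre of the flat top of fuse module 3, a grey plastic block 30 by 40 mm in the black fuse block (160 by 60 mm, 36 mm high, fixed to the bench; three modules in a row 50 mm apart); the top is 28 mm above the block's top (64 mm above the bench) when fully proud and 20 mm (56 mm) when home; z up
- test_button (a joint): travel of the test button, m: 0 = released, 0.006 = fully down; spring return, about 5 N to hold it fully down; pressed straight down
- test_button_top (a point): centre of the top of the round grey test button, 26 mm across, in a black housing on the fixture; moves with the button; z up
- tape: bystander: roll of black tape lying flat, 90 mm across, 19 mm high; origin at its underside; leave it where it is
- screwdriver: bystander: screwdriver lying on the bench, about 200 mm; origin at its underside; leave it where it is
- stripper: bystander: red-handled wire stripper lying flat, about 180 mm long; origin at its underside; leave it where it is
- meter: bystander: orange multimeter lying flat, 150 x 75 x 34 mm; origin at its underside; leave it where it is
- screw_jar: bystander: jar of screws, 60 mm across, 70 mm high; origin at its underside; leave it where it is
- board: bystander: green circuit board, 90 x 60 mm, 14 mm high; origin at its underside; leave it where it is
- cell_pack: bystander: pack of 15 upright cylindrical cells, 92 x 56 x 66 mm; origin at its underside; leave it where it is
Not all that is in view belongs to the job. Leave any orange look-alike of the cell2 alone. Leave any orange look-alike of the cell4 alone.

How it is judged:
On the way, in this order (a step that is already met when the one before it is completed fails the run):
1. every cell is stacked centred on the contact plate with the cap on top, and the plate and the three fuse modules are fully home (horizontal distance between each of cell1, cell2, cell3, cell4, cell5, cap and plate_top below 0.008 m and angle between the z axis of each of cell1, cell2, cell3, cell4, cell5 and the z axis of plate_top, either way round below 0.12 rad and z of each of cell1, cell2, cell3, cell4, cell5 in the frame of plate_top above -0.004 m and z of each of cell1, cell2, cell3, cell4, cell5 in the frame of cap below 0.004 m and angle between cap's own z axis and vertical below 0.12 rad and z of cap in the frame of plate_top above 0.034 m and value of joint contact_plate above 0.0058 m and value of joint each of fuse1, fuse2, fuse3 above 0.0068 m), for 0.2 s.
2. with everything seated, the test button is pushed fully down (all of step 1 and value of joint test_button above 0.0048 m), for 0.05 s.
At the end, for the whole second after the job is handed in: Every cell lies flat and at rest in one stack within 8 mm of the contact plate's centre, the cap upright on top within 8 mm; the contact plate is at least 5.8 mm of 7 mm in, each fuse module at least 6.8 mm of 8 mm in, the test button released (below 1.5 mm) (all of step 1 and linear speed of each of cell1, cell2, cell3, cell4, cell5, cap below 0.02 m/s and value of joint test_button below 0.0015 m); the robot touches nothing.
It fails at once if a bystander (tape roll, screwdriver, wire stripper, multimeter, screw jar, circuit board, battery pack) is pushed more than 4 cm from its place (distance of any of tape, screwdriver, stripper, meter, screw_jar, board, cell_pack from where it was at the start of the episode above 0.04 m).
Of cell1, cell2, cell3, cell4, cell5 only 3 to 5 are there at a start; the rules pass over those that are not, and their reading is None.
At some moment in a run one of cell1, cell2, cell3, cell4, cell5, cap may be knocked a few centimetres aside while the robot is not near it.
It also fails if it takes over 210 s, if anything falls off the work surface, if the arm or the gripper's body presses on something with over 40 N, if the wrist force passes 120 N, or if a joint passes its speed limit or range.

## Working session

There is one attempt and no reset: what is moved stays moved. The work goes in short steps, Python scripts to look and compute and a tool call to move; the robot and the scene stay as the last step left them, time stands still between calls to the robot, and variables do not carry over. Pictures are saved under pics/ and viewed, at most 14 in all, crops included, and the job is handed in when it is done.

Besides the shell and the picture viewer there is one more tool, called after "Emit:" as a command line: name --argument value ..., lists and objects as JSON in quotes. apply_moves: Moves the arm, as the interface text tells. Its arguments: {"type":"object","properties":{"increments":{"type":"array"},"grip_force":{"type":"number"}},"required":["increments"]}

```bash
mkdir -p pics; ls
python3 - <<'E'
from rig import telemetry, viewer
import cv2,numpy as np
print(telemetry.observe())
for n in("scene","top"):
    p,d=viewer.read_camera(n);c=viewer.get_calibration(n)
    np.savez(f"pics/{n}0.npz",p=p,d=d);cv2.imwrite(f"pics/{n}0.png",p[:,:,::-1]);print(n,c,d.min(),d.max())
print(viewer.get_calibration("wrist"))
E
```

```text
pics
{'time': 0.0, 'joints': array([ 1.02059613e+00,  1.31133490e-01,  1.48929356e+00, -3.62240356e-06,
        1.52301117e+00, -8.54405469e-02]), 'qd': array([-0.00074761,  0.00102703,  0.00081098, -0.00030987, -0.00134626,
       -0.0005035 ]), 'effort': array([-6.86748208e-04, -5.69399464e+01, -5.00555670e+01, -4.62378903e-04,
        1.51408254e-02,  5.19156856e-06]), 'ee_pos': array([0.26861249, 0.535842  , 0.20665317]), 'tool_rot': array([-2.86648495e-04,  2.30293848e-01,  9.73120697e-01, -8.77134796e-04]), 'contact_force': array([ 0.57611181,  0.13945805, -0.42595647]), 'moment': array([ 0.04570455,  0.01955165, -0.03391252]), 'gripper_force': 0.0, 'width': 0.08517428757513734}
scene {'mtx': array([[450.39776512,   0.        , 319.80303866],
       [  0.        , 450.39776512, 239.32573868],
       [  0.        ,   0.        ,   1.        ]]), 'pose': array([[-0.73275681, -0.43287556,  0.52505828,  1.18303088],
       [ 0.68048272, -0.46240516,  0.56844062,  0.6416203 ],
       [-0.00327439,  0.77382182,  0.63339487,  0.82586193],
       [ 0.        ,  0.        ,  0.        ,
[... 284 characters left out ...]
03,  0.02916217,  0.02892747, -0.00675913],
       [ 0.03350688,  0.17128831,  0.98465101,  1.2348784 ],
       [ 0.        ,  0.        ,  0.        ,  1.        ]])} 0.0 2.2574027
{'mtx': array([[371.64829954,   0.        , 318.89734119],
       [  0.        , 371.64829954, 243.41613792],
       [  0.        ,   0.        ,   1.        ]]), 'T_tool_cam': array([[-3.08346789e-04,  9.60373338e-01,  2.78716622e-01,
         7.12548632e-02],
       [ 9.99999952e-01,  3.07915806e-04,  4.53243275e-05,
        -4.82496304e-05],
       [-4.22929777e-05,  2.78716623e-01, -9.60373387e-01,
        -1.66358299e-01],
       [ 0.00000000e+00,  0.00000000e+00,  0.00000000e+00,
         1.00000000e+00]])}
```

View pics/top0.png

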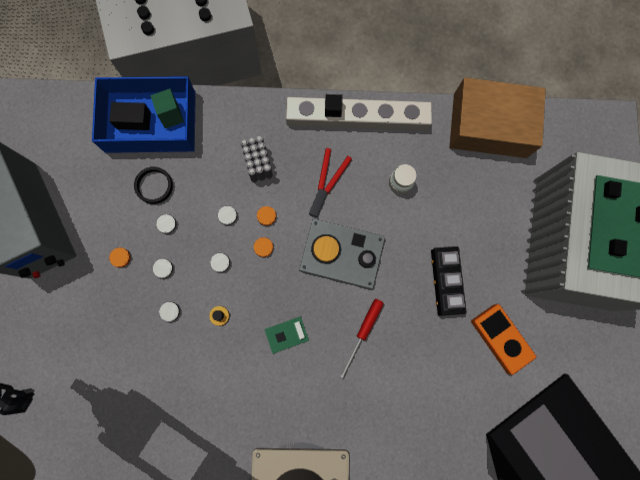

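View pics/scene0.png

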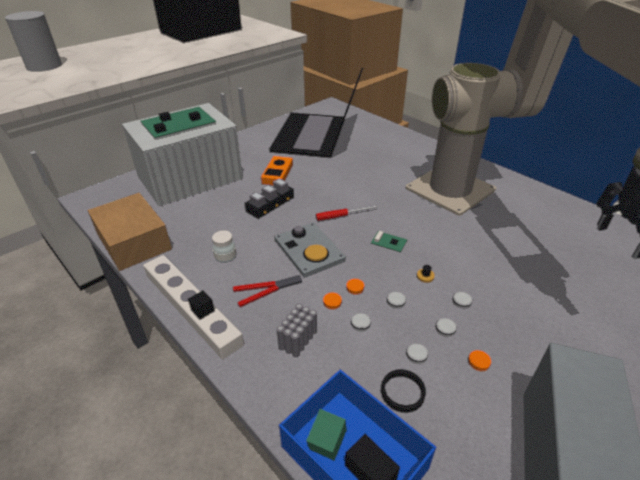

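The top view shows five white/steel cells at (227,215), (166,224), (162,268), (219,262) and (169,312). Three orange look-alikes lie at (266,215), (263,247) and (120,257). The cap with the black knob is at (219,316), the brass plate at (326,249), the button at (367,258) and the fuses at (450,257), (453,279) and (455,301). The other round items that could be mistaken for cells are the jar lid (404,176) and the strip discs (307–412,108). I choose the five white ones.

```bash
cat > h.py <<'E'
import numpy as np,cv2
from rig import telemetry,viewer
from scipy.spatial.transform import Rotation as R
C={n:viewer.get_calibration(n) for n in("scene","top")}
def ray(n,uv):
    K,P=C[n]["mtx"],C[n]["pose"];x=(uv[0]-K[0,2])/K[0,0];y=(uv[1]-K[1,2])/K[1,1]
    d=P[:3,:3]@[x,-y,-1];return P[:3,3],d
def onz(n,uv,z):
    o,d=ray(n,uv);return o+d*(z-o[2])/d[2]
def proj(n,X):
    K,P=C[n]["mtx"],C[n]["pose"];q=P[:3,:3].T@(np.asarray(X)-P[:3,3]);return np.array([K[0,2]-K[0,0]*q[0]/q[2],K[1,2]+K[1,1]*q[1]/q[2]])
def tri(a,b):
    (o1,d1),(o2,d2)=ray("top",a),ray("scene",b);d1=d1/np.linalg.norm(d1);d2=d2/np.linalg.norm(d2)
    s=np.linalg.lstsq(np.c_[d1,-d2],o2-o1,rcond=None)[0];p,q=o1+d1*s[0],o2+d2*s[1];return (p+q)/2,np.linalg.norm(p-q)
def blobs(p,mask,lo,hi):
    m=mask.astype(np.uint8)*255;n,l,s,c=cv2.connectedComponentsWithStats(m)
    out=[]
    for i in range(1,n):
        if lo<s[i,4]<hi:
            cn=cv2.findContours((l==i).astype(np.uint8),cv2.RETR_EXTERNAL,cv2.CHAIN_APPROX_NONE)[0][0]
            if len(cn)<5: continue
            e=cv2.fitEllipse(cn);out.append((np.array(e[0]),sorted(e[1]),s[i,4]))
    return out
def masks(p):
    h=cv2.cvtColor(p,cv2.COLOR_RGB2HSV).astype(int);H,S,V=h[...,0],h[...,1],h[...,2]
    return dict(white=(S<40)&(V>150),brass=(H>15)&(H<28)&(S>120)&(V>120),orange=(H<14)&(S>180)&(V>150))
E
python3 - <<'E'
from h import *
B={}
for n in("top","scene"):
    p=np.load(f"pics/{n}0.npz")["p"];m=masks(p)
    for k in("white","brass"): B[n,k]=blobs(p,m[k],40,3000)
for k,z in(("white",.014),("brass",.010)):
    for c,ax,a in B["top",k]:
        X=onz("top",c,z)
        if not(.2<X[0]<.8 and -.4<X[1]<.6):continue
        if k=="brass" and a>400: X=onz("top",c,.028)
        s=proj("scene",X);b=min(B["scene",k],key=lambda b:np.hypot(*(b[0]-s)))
        T,e=tri(c,b[0]);print(k,c.round(1),np.round(ax,1),a,"onz",X.round(4),"tri",T.round(4),"gap",round(e,4),"px",np.round(b[0]-s,1),np.round(b[1],1))
# white-ish at fuses, wrist & height by depth
d=np.load("pics/top0.npz")["d"]
P=C["top"]["pose"]
for u in[(450,257),(453,279),(455,301),(367,258),(326,249),(219,262),(340,270)]:
    o,r=ray("top",u);w=np.median(d[u[1]-2:u[1]+3,u[0]-2:u[0]+3]);print(u,(o+r*w).round(4))
p=np.load("pics/top0.npz")["p"]
a=cv2.resize(p[200:340,130:290][:,:,::-1],None,fx=2.5,fy=2.5,interpolation=2);b=cv2.resize(p[210:350,295:475][:,:,::-1],None,fx=2.2,fy=2.5)
cv2.imwrite("pics/crop1.png",np.hstack([a,b]))
E
```

```text
white [405.1 174.3] [20.2 20.6] 356 onz [ 0.7579 -0.2386  0.014 ] tri [ 0.7396 -0.2273  0.0704] gap 0.0016 px [  5.3 -16.9] [12.1 19.8]
white [226.6 214.3] [16.9 17.4] 255 onz [0.6429 0.1945 0.014 ] tri [0.6425 0.195  0.0142] gap 0.0012 px [ 0.5 -0. ] [13.1 17.3]
white [165.3 223. ] [16.7 18. ] 260 onz [0.6172 0.3392 0.014 ] tri [0.617  0.3399 0.0134] gap 0.0011 px [0.5 0.3] [14.7 19. ]
white [219.2 261.7] [17.1 17.9] 265 onz [0.5276 0.2054 0.014 ] tri [0.5271 0.2061 0.0139] gap 0.0017 px [0.7 0.1] [11.7 16.5]
white [450.1 257.7] [ 6.5 13.1] 73 onz [ 0.5529 -0.3472  0.014 ] tri [ 0.603  -0.4126 -0.1235] gap 0.078 px [-31.6  29.2] [12.1 19.8]
white [161.8 267.5] [17.2 18.4] 273 onz [0.5099 0.3392 0.014 ] tri [0.5095 0.3401 0.0133] gap 0.0018 px [0.8 0.3] [12.9 17.9]
white [452.9 279. ] [ 6.9 12.2] 76 onz [ 0.5016 -0.3528  0.014 ] tri [ 0.5658 -0.4428 -0.1635] gap 0.1177 px [-43.6  36.3] [12.1 19.8]
white [455.3 300.8] [ 6.9 12.8] 80 onz [ 0.4497 -0.3576  0.014 ] tri [ 0.5266 -0.472  -0.2018] gap 0.1612 px [-55.3  43.1] [12.1 19.8]
white [168.4 311. ] [17.6 18.3] 278 onz [0.4089 0.3162 0.014 ] tri [0.4083 0.3173 0.0139] gap 0.0024 px [1.  0.2] [10.9 17. ]
white [299.  329.7] [ 4.9 19.2] 85 onz [0.3732 0.0114 0.014 ] tri [0.3726 0.0122 0.0138] gap 0.0021 px [0.7 0.1] [ 4.2 10.9]
brass [325.9 248.1] [24.1 24.4] 494 onz [ 0.5654 -0.0464  0.028 ] tri [ 0.5651 -0.0458  0.0254] gap 0.0018 px [0.6 0.9] [14.2 21.3]
brass [218.7 315.3] [18.2 19.1] 172 onz [0.402  0.1999 0.01  ] tri [0.4016 0.2013 0.0059] gap 0.0018 px [0.7 1.3] [11.2 15.7]
(450, 257) [ 0.5479 -0.3342  0.0595]
(453, 279) [ 0.4966 -0.3396  0.0614]
(455, 301) [ 0.4463 -0.3429  0.0626]
(367, 258) [ 0.5426 -0.143   0.041 ]
(326, 249) [ 0.5634 -0.0468  0.0268]
(219, 262) [0.527  0.2062 0.0123]
(340, 270) [ 0.5152 -0.0815  0.0184]
```

View pics/crop1.png

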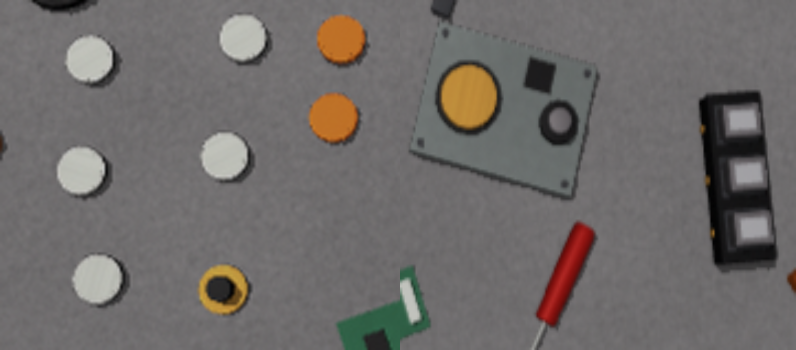

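The crop confirms the choice: five plain white cells, with the orange ones distinct. Triangulated cell tops come out at 13–14 mm, as they should. Next I hover over the cell at (0.510, 0.340) and check it with the wrist camera.

Emit:
apply_moves --increments '[{"dx":0.03,"dy":-0.0245,"dz":-0.008,"hand":1},{"dx":0.03,"dy":-0.0245,"dz":-0.008},{"dx":0.03,"dy":-0.0245,"dz":-0.008},{"dx":0.03,"dy":-0.0245,"dz":-0.008},{"dx":0.03,"dy":-0.0245,"dz":-0.008},{"dx":0.03,"dy":-0.0245,"dz":-0.008},{"dx":0.03,"dy":-0.0245,"dz":-0.008},{"dx":0.03,"dy":-0.0245,"dz":-0.008}]'

```text
invalid input at $.increments[0]: expected keys dx, dy, dz, ax, ay, az, hand
```

Emit:
apply_moves --increments '[{"hand":1},{"hand":1}]'

```text
invalid input at $.increments[0]: expected keys dx, dy, dz, ax, ay, az, hand
```

```bash
cat >> h.py <<'E'
W=viewer.get_calibration("wrist")
def wpose():
    s=telemetry.observe();q=s["tool_rot"];T=np.eye(4);T[:3,:3]=R.from_quat([q[1],q[2],q[3],q[0]]).as_matrix();T[:3,3]=s["ee_pos"];return T@W["T_tool_cam"]
def wonz(P,uv,z):
    K=W["mtx"];v=np.array([(uv[0]-K[0,2])/K[0,0],(uv[1]-K[1,2])/K[1,1]]);r=np.hypot(*v)
    s=np.sin(r)/r if r>1e-9 else 1;d=P[:3,:3]@[v[0]*s,-v[1]*s,-np.cos(r)];o=P[:3,3];return o+d*(z-o[2])/d[2]
def wproj(P,X):
    K=W["mtx"];q=P[:3,:3].T@(np.asarray(X)-P[:3,3]);a=np.arctan2(np.hypot(q[0],q[1]),-q[2]);h=np.hypot(q[0],q[1])+1e-12
    return np.array([K[0,2]+K[0,0]*a*q[0]/h,K[1,2]-K[1,1]*a*q[1]/h])
def cent(p,mask,wp):
    "centre of the blob nearest wp: mean of its contour's fitted ellipse"
    b=blobs(p,mask,30,60000);return min(b,key=lambda b:np.hypot(*(b[0]-wp)))
E
python3 - <<'E'
from h import *
P=wpose();p,d=viewer.read_camera("wrist");m=masks(p)
for c,ax,a in blobs(p,m["white"],300,60000): print(c.round(1),np.round(ax,1),a,wonz(P,c,.014).round(4))
print(wproj(P,[.5097,.3397,.014]))
cv2.imwrite("pics/w1.png",p[:,:,::-1])
E
```

```text
[215.4 389.3] [18.2 30.3] 447 [0.4093 0.3206 0.014 ]
[269.05636122 437.1106749 ]
```

View pics/w1.png

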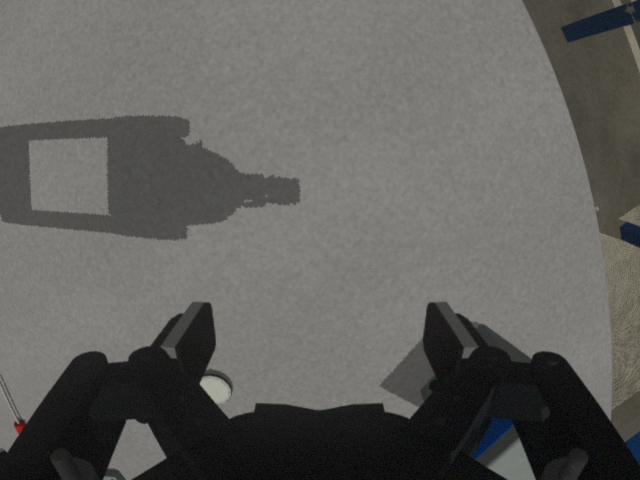

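The arm has not moved, because every row needs all seven keys. The picture shows the start view: the fingers at (200,340) and (440,340), and one cell partly hidden at (215,389).

Emit:
apply_moves --increments '[{"dx":0.03,"dy":-0.0245,"dz":-0.008,"ax":0,"ay":0,"az":0,"hand":1},{"dx":0.03,"dy":-0.0245,"dz":-0.008,"ax":0,"ay":0,"az":0,"hand":1},{"dx":0.03,"dy":-0.0245,"dz":-0.008,"ax":0,"ay":0,"az":0,"hand":1},{"dx":0.03,"dy":-0.0245,"dz":-0.008,"ax":0,"ay":0,"az":0,"hand":1},{"dx":0.03,"dy":-0.0245,"dz":-0.008,"ax":0,"ay":0,"az":0,"hand":1},{"dx":0.03,"dy":-0.0245,"dz":-0.008,"ax":0,"ay":0,"az":0,"hand":1},{"dx":0.03,"dy":-0.0245,"dz":-0.008,"ax":0,"ay":0,"az":0,"hand":1},{"dx":0.03,"dy":-0.0245,"dz":-0.008,"ax":0,"ay":0,"az":0,"hand":1}]'

```text
time: 0.82
ee_pos: [0.5099, 0.3388, 0.143]
tool_rot: [-0.0, 0.23, 0.973, -0.0]
contact_force: [-0.1, 1.1, 0.9]
width: 0.0851
gripper_force: 0.0
```

Emit:
apply_moves --increments '[{"dx":0,"dy":0,"dz":0,"ax":0,"ay":0,"az":0,"hand":1},{"dx":0,"dy":0,"dz":0,"ax":0,"ay":0,"az":0,"hand":1},{"dx":0,"dy":0,"dz":0,"ax":0,"ay":0,"az":0,"hand":1}]'

```text
time: 1.07
ee_pos: [0.5087, 0.3402, 0.1433]
tool_rot: [-0.001, 0.231, 0.973, -0.0]
contact_force: [0.7, -0.4, 0.2]
width: 0.0857
gripper_force: 0.0
```

Run:
```python
from h import *
P=wpose();p,d=viewer.read_camera("wrist");m=masks(p)
for k in("white","orange"):
  for c,ax,a in blobs(p,m[k],300,60000): print(k,c.round(1),np.round(ax,1),a,wonz(P,c,.014).round(4))
print(wproj(P,[.5097,.3397,.014]),telemetry.observe()["ee_pos"])
cv2.imwrite("pics/w2.png",p[:,:,::-1])
```

```text
white [237.6 131.2] [51.8 53.5] 2250 [0.4093 0.3176 0.014 ]
white [322.3 231.2] [42.5 54.1] 1560 [0.5134 0.3408 0.014 ]
white [198.6 307.6] [32.9 42.6] 596 [0.5267 0.2078 0.014 ]
white [372.1 330. ] [39.6 45.9] 1484 [0.6168 0.34   0.014 ]
white [248.6 399.6] [22.5 36.8] 616 [0.6382 0.1941 0.014 ]
[319.06616329 227.84043408] [0.50835224 0.34088365 0.14365305]
```

View pics/w2.png

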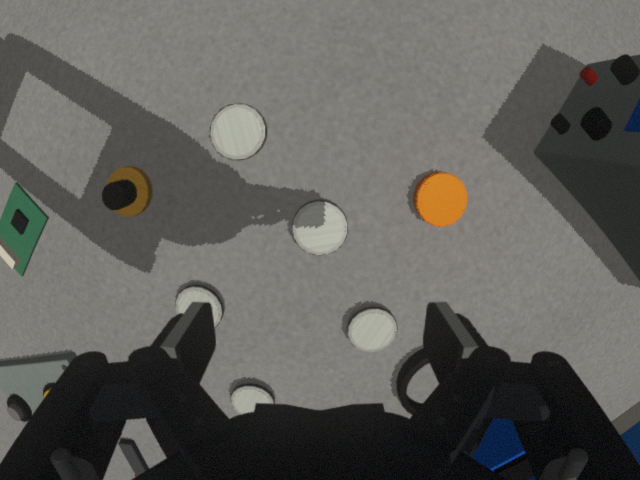

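The wrist view agrees with the top view within about 1 mm (cells at (0.409, 0.318) and (0.617, 0.340)). The target is below the gripper at pixel (320,228), with the orange disc clear of it at (441,199). I descend and grasp.

Emit:
apply_moves --increments '[{"dx":0.001,"dy":-0.001,"dz":-0.04,"ax":0,"ay":0,"az":0,"hand":1},{"dx":0,"dy":0,"dz":-0.04,"ax":0,"ay":0,"az":0,"hand":1},{"dx":0,"dy":0,"dz":-0.04,"ax":0,"ay":0,"az":0,"hand":1},{"dx":0,"dy":0,"dz":-0.02,"ax":0,"ay":0,"az":0,"hand":1},{"dx":0,"dy":0,"dz":0,"ax":0,"ay":0,"az":0,"hand":1},{"dx":0,"dy":0,"dz":0,"ax":0,"ay":0,"az":0,"hand":1}]'

```text
time: 1.62
ee_pos: [0.5081, 0.34, 0.003]
tool_rot: [-0.001, 0.229, 0.973, -0.001]
contact_force: [-0.6, 0.7, 0.6]
width: 0.0851
gripper_force: 0.0
```

Emit:
apply_moves --increments '[{"dx":0,"dy":0,"dz":0,"ax":0,"ay":0,"az":0,"hand":-1},{"dx":0,"dy":0,"dz":0,"ax":0,"ay":0,"az":0,"hand":-1},{"dx":0,"dy":0,"dz":0,"ax":0,"ay":0,"az":0,"hand":-1},{"dx":0,"dy":0,"dz":0,"ax":0,"ay":0,"az":0,"hand":-1},{"dx":0,"dy":0,"dz":0,"ax":0,"ay":0,"az":0,"hand":-1},{"dx":0,"dy":0,"dz":0,"ax":0,"ay":0,"az":0,"hand":-1}]' --grip_force 40

```text
time: 2.12
ee_pos: [0.5104, 0.3395, 0.0044]
tool_rot: [0.0, 0.23, 0.973, 0.0]
contact_force: [1.0, 0.4, 0.1]
width: 0.0123
gripper_force: 0.0
```

Run:
```python
from h import *
P=wpose();p,d=viewer.read_camera("wrist");t,_=viewer.read_camera("top");s=telemetry.observe();print(s["width"],s["gripper_force"],s["ee_pos"],s["contact_force"])
cv2.imwrite("pics/w3.png",np.hstack([p[200:480,150:490],cv2.resize(t[190:340,100:300],(400,280))])[:,:,::-1])
```

```text
0.00040480311627924705 0.0 [0.51001222 0.33932414 0.00386361] [-0.53776     0.36032249  0.58172553]
```

View pics/w3.png

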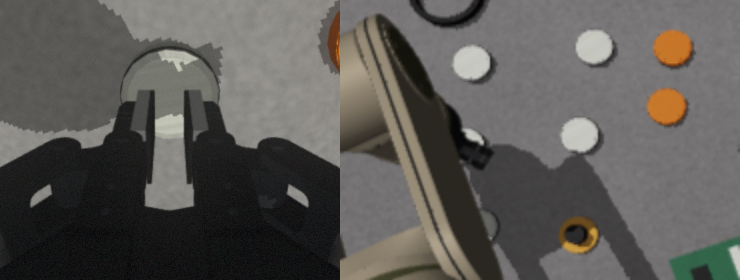

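Run:
```python
from h import *
P=wpose();p,d=viewer.read_camera("wrist");T=telemetry.observe()["ee_pos"]
print("tcp px",wproj(P,T),"cell expected px",wproj(P,[.5097,.3397,.014]),"tcp+10mm",wproj(P,T+[0,0,.01]))
print(wonz(P,(320,290),.014),wonz(P,(270,290),.014),wonz(P,(370,290),.014),wonz(P,(320,245),.014))
u=[(320,262),(320,285),(300,300),(340,300),(320,320),(320,330),(230,300)]
for a in u: print(a,d[a[1],a[0]], end=' ')
cv2.imwrite("pics/w4.png",cv2.resize(p[220:400,220:420],(800,600)[:2],interpolation=2)[:,:,::-1])
```

```text
tcp px [318.96291359 288.6914768 ] cell expected px [319.46389287 296.59822884] tcp+10mm [318.9702318  297.19869515]
[0.50684448 0.34140534 0.014     ] [0.49665798 0.32081696 0.014     ] [0.51729187 0.36188567 0.014     ] [0.48768242 0.3510017  0.014     ]
(320, 262) 0.16414978 (320, 285) 0.16746469 (300, 300) 0.17021692 (340, 300) 0.16816407 (320, 320) 0.12525573 (320, 330) 0.11773244 (230, 300) 0.18554586
```

View pics/w4.png

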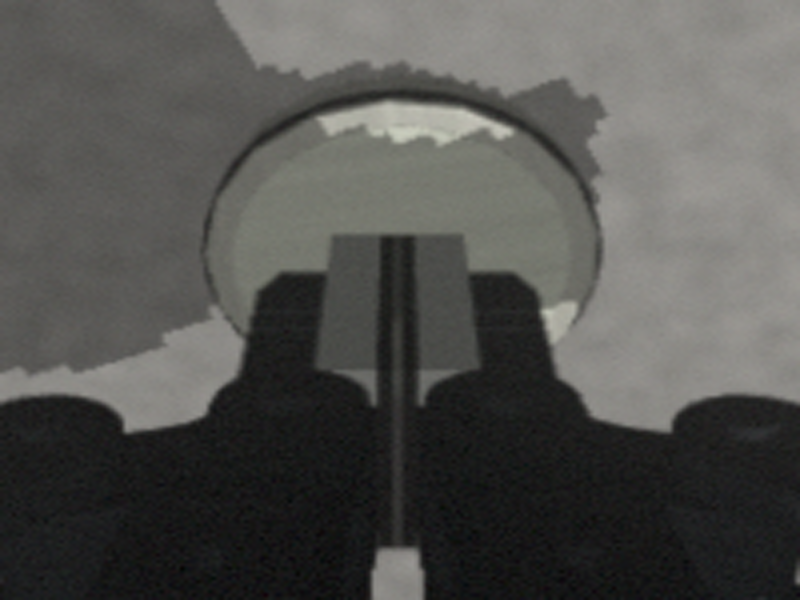

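The shut fingers sit over the cell at crop pixel (400,235) without force. They evidently closed above the cell, so the tips must be higher than the TCP reading suggests. I will measure the tip height from the depth image.

Run:
```python
from h import *
P=wpose();p,d=viewer.read_camera("wrist");K=W["mtx"];print(telemetry.observe()["width"],telemetry.observe()["ee_pos"])
for u,v in[(308,293),(308,300),(308,310),(308,325),(330,293),(330,310),(330,325),(292,305),(320,262),(280,280),(255,295),(230,250)]:
    w=np.array([(u-K[0,2])/K[0,0],(v-K[1,2])/K[1,1]]);r=np.hypot(*w);s=np.sin(r)/r;q=np.array([w[0]*s,-w[1]*s,-np.cos(r)]);q=q*d[v,u]/-q[2]
    print((u,v),d[v,u],(P[:3,:3]@q+P[:3,3]).round(4))
```

```text
-0.00016272608871515255 [0.50991243 0.33925576 0.00367236]
(308, 293) 0.14614232 [0.4976 0.3406 0.0352]
(308, 300) 0.139231 [0.4974 0.3409 0.0424]
(308, 310) 0.1328571 [0.4982 0.3407 0.0492]
(308, 325) 0.12062858 [0.4978 0.3413 0.0618]
(330, 293) 0.14770217 [0.5021 0.3482 0.0338]
(330, 310) 0.13324818 [0.502  0.3478 0.0489]
(330, 325) 0.12131666 [0.5014 0.3477 0.0612]
(292, 305) 0.14486325 [0.4984 0.3332 0.0378]
(320, 262) 0.16486327 [0.4946 0.3475 0.0141]
(280, 280) 0.16721603 [0.4942 0.3274 0.0142]
(255, 295) 0.18422128 [5.000e-01 3.082e-01 4.000e-04]
(230, 250) 0.1784286 [ 4.739e-01  3.086e-01 -3.000e-04]
```

Depth puts the shut tips at about 33 mm when the TCP reads 4 mm, so the real fingertips end about 29 mm behind the nominal TCP. The bench and cell-top heights still read correctly (0 and 14 mm). I open, lower 15 mm (safe under either reading) and check again.

Emit:
apply_moves --increments '[{"dx":0,"dy":0,"dz":0,"ax":0,"ay":0,"az":0,"hand":1},{"dx":0,"dy":0,"dz":0,"ax":0,"ay":0,"az":0,"hand":1},{"dx":0,"dy":0,"dz":0,"ax":0,"ay":0,"az":0,"hand":1},{"dx":0,"dy":0,"dz":0,"ax":0,"ay":0,"az":0,"hand":1},{"dx":0,"dy":0,"dz":0,"ax":0,"ay":0,"az":0,"hand":1},{"dx":0,"dy":0,"dz":-0.005,"ax":0,"ay":0,"az":0,"hand":1},{"dx":0,"dy":0,"dz":-0.005,"ax":0,"ay":0,"az":0,"hand":1},{"dx":0,"dy":0,"dz":-0.005,"ax":0,"ay":0,"az":0,"hand":1}]'

```text
time: 2.98
ee_pos: [0.5098, 0.3393, -0.012]
tool_rot: [-0.0, 0.23, 0.973, -0.0]
contact_force: [-0.4, 0.4, 1.0]
width: 0.0854
gripper_force: 0.0
```

Emit:
apply_moves --increments '[{"dx":0,"dy":0,"dz":0,"ax":0,"ay":0,"az":0,"hand":1},{"dx":0,"dy":0,"dz":0,"ax":0,"ay":0,"az":0,"hand":1}]'

```text
time: 3.15
ee_pos: [0.5092, 0.339, -0.0123]
tool_rot: [-0.001, 0.23, 0.973, -0.001]
contact_force: [0.5, -0.0, 1.2]
width: 0.0855
gripper_force: 0.0
```

```bash
cat >> h.py <<'E'
def wcloud(P,d):
    K=W["mtx"];v,u=np.mgrid[:480,:640];x,y=(u-K[0,2])/K[0,0],(v-K[1,2])/K[1,1];r=np.hypot(x,y)+1e-9;t=np.tan(r)/r
    q=np.stack([x*t*d,-y*t*d,-d],-1);return q@P[:3,:3].T+P[:3,3]
E
python3 - <<'E'
from h import *
s=telemetry.observe();print(s["width"],s["ee_pos"],s["contact_force"])
P=wpose();p,d=viewer.read_camera("wrist");X=wcloud(P,d);q=s["tool_rot"]
Y=(X-s["ee_pos"])@R.from_quat([q[1],q[2],q[3],q[0]]).as_matrix()  # tool coords
g=p.mean(-1)
# finger columns: dark px near |x|<.015, 0.03<|y|<.06
for sg in(-1,1):
    m=(abs(Y[...,0])<.02)&(sg*Y[...,1]>.036)&(sg*Y[...,1]<.06)&(Y[...,2]>-.09)&(d>0)&(X[...,2]>.006)
    print(sg,m.sum(),np.percentile(X[...,2][m],[0,2,5,20,50]).round(4))
m=(abs(X[...,2]-.014)<.003)&(np.hypot(X[...,0]-.51,X[...,1]-.34)<.05);print("cell",m.sum(),X[m].min(0).round(4),X[m].max(0).round(4))
E
```

```text
0.08550660866918136 [ 0.50922036  0.33897576 -0.01227853] [ 0.47038466 -0.01436604  1.15574889]
-1 5084 [0.024  0.028  0.0309 0.0413 0.0583]
1 5071 [0.0238 0.0277 0.0307 0.0411 0.0579]
cell 8388 [0.4867 0.3165 0.011 ] [0.533  0.363  0.0164]
```

Emit:
apply_moves --increments '[{"dx":0,"dy":0,"dz":-0.006,"ax":0,"ay":0,"az":0,"hand":1},{"dx":0,"dy":0,"dz":-0.006,"ax":0,"ay":0,"az":0,"hand":1},{"dx":0,"dy":0,"dz":0,"ax":0,"ay":0,"az":0,"hand":-0.2},{"dx":0,"dy":0,"dz":0,"ax":0,"ay":0,"az":0,"hand":-0.2},{"dx":0,"dy":0,"dz":0,"ax":0,"ay":0,"az":0,"hand":-0.2},{"dx":0,"dy":0,"dz":0,"ax":0,"ay":0,"az":0,"hand":-0.2},{"dx":0,"dy":0,"dz":0,"ax":0,"ay":0,"az":0,"hand":-0.2}]' --grip_force 40

```text
time: 3.78
ee_pos: [0.5103, 0.3395, -0.0229]
tool_rot: [0.0, 0.23, 0.973, 0.0]
contact_force: [0.4, -0.7, 2.3]
width: 0.0438
gripper_force: 41.2
```

Gripped at 44 mm with 41 N. I lift it and carry it over the plate.

Emit:
apply_moves --increments '[{"dx":0,"dy":0,"dz":0.03,"ax":0,"ay":0,"az":0,"hand":-0.2},{"dx":0,"dy":0,"dz":0.03,"ax":0,"ay":0,"az":0,"hand":-0.2},{"dx":0,"dy":0,"dz":0.03,"ax":0,"ay":0,"az":0,"hand":-0.2},{"dx":0.0055,"dy":-0.0386,"dz":0,"ax":0,"ay":0,"az":0,"hand":-0.2},{"dx":0.0055,"dy":-0.0386,"dz":0,"ax":0,"ay":0,"az":0,"hand":-0.2},{"dx":0.0055,"dy":-0.0386,"dz":0,"ax":0,"ay":0,"az":0,"hand":-0.2},{"dx":0.0055,"dy":-0.0386,"dz":0,"ax":0,"ay":0,"az":0,"hand":-0.2},{"dx":0.0055,"dy":-0.0386,"dz":0,"ax":0,"ay":0,"az":0,"hand":-0.2}]'

```text
time: 4.45
ee_pos: [0.5373, 0.1448, 0.0669]
tool_rot: [0.0, 0.23, 0.973, 0.0]
contact_force: [1.2, -0.4, -1.4]
width: 0.0444
gripper_force: 41.3
```

Emit:
apply_moves --increments '[{"dx":0.0055,"dy":-0.0386,"dz":0,"ax":0,"ay":0,"az":0,"hand":-0.2},{"dx":0.0055,"dy":-0.0386,"dz":0,"ax":0,"ay":0,"az":0,"hand":-0.2},{"dx":0.0055,"dy":-0.0386,"dz":0,"ax":0,"ay":0,"az":0,"hand":-0.2},{"dx":0.0055,"dy":-0.0386,"dz":0,"ax":0,"ay":0,"az":0,"hand":-0.2},{"dx":0.0055,"dy":-0.0386,"dz":0,"ax":0,"ay":0,"az":0,"hand":-0.2},{"dx":0,"dy":0,"dz":0,"ax":0,"ay":0,"az":0,"hand":-0.2},{"dx":0,"dy":0,"dz":0,"ax":0,"ay":0,"az":0,"hand":-0.2}]'

```text
time: 5.03
ee_pos: [0.5651, -0.0489, 0.0668]
tool_rot: [0.0, 0.232, 0.973, -0.0]
contact_force: [-0.1, 0.9, -0.3]
width: 0.0441
gripper_force: 41.2
```

Run:
```python
from h import *
P=wpose();p,d=viewer.read_camera("wrist");s=telemetry.observe();print(s["ee_pos"],s["width"],s["gripper_force"])
X=wcloud(P,d);m=masks(p)
b=m["brass"]&(abs(X[...,2]-.028)<.01);print("brass",b.sum(),np.median(X[b],0),X[b].min(0),X[b].max(0),[ (c,ax,a,wonz(P,c,.028)) for c,ax,a in blobs(p,m["brass"],300,99999)])
w=(m["white"])&(np.hypot(*(np.moveaxis(X[...,:2]-s["ee_pos"][:2],-1,0)))<.04)&(X[...,2]>.05);print("held",w.sum(),np.percentile(X[w],[1,50,99],axis=0).round(4))
cv2.imwrite("pics/w5.png",p[:,:,::-1])
```

```text
[ 0.56479935 -0.04725206  0.06662846] 0.044172535918548646 41.249361634254456
brass 4677 [ 0.55522515 -0.03787556  0.02813872] [ 0.53551216 -0.07527407  0.02010969] [ 0.59192145 -0.01637352  0.0306914 ] [(array([527.16699219, 157.29187012]), [49.93452072143555, 63.527122497558594], np.int32(2363), array([0.56324769, 0.09453439, 0.028     ])), (array([325.05056763, 247.15632629]), [71.13841247558594, 105.6932601928711], np.int32(4711), array([ 0.55820786, -0.04148387,  0.028     ]))]
held 1056 [[ 0.5456 -0.0664  0.1028]
 [ 0.5815 -0.0532  0.104 ]
 [ 0.5874 -0.0289  0.1054]]
```

View pics/w5.png

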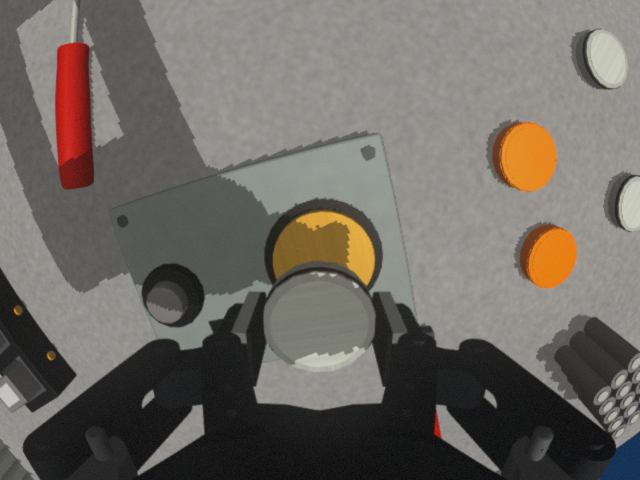

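The held cell is level in the pads at (319,320), top at 104 mm, and the plate is at (323,255). I lower and release.

Emit:
apply_moves --increments '[{"dx":0,"dy":0,"dz":-0.025,"ax":0,"ay":0,"az":0,"hand":-0.2},{"dx":0,"dy":0,"dz":-0.02,"ax":0,"ay":0,"az":0,"hand":-0.2},{"dx":0,"dy":0,"dz":-0.01,"ax":0,"ay":0,"az":0,"hand":-0.2},{"dx":0,"dy":0,"dz":-0.006,"ax":0,"ay":0,"az":0,"hand":-0.2},{"dx":0,"dy":0,"dz":0,"ax":0,"ay":0,"az":0,"hand":-0.2},{"dx":0,"dy":0,"dz":0,"ax":0,"ay":0,"az":0,"hand":-0.2}]'

```text
time: 5.58
ee_pos: [0.5653, -0.046, 0.0062]
tool_rot: [0.0, 0.23, 0.973, 0.0]
contact_force: [0.6, -0.3, -0.4]
width: 0.0442
gripper_force: 41.4
```

Emit:
apply_moves --increments '[{"dx":0,"dy":0,"dz":0,"ax":0,"ay":0,"az":0,"hand":0.7},{"dx":0,"dy":0,"dz":0,"ax":0,"ay":0,"az":0,"hand":0.7},{"dx":0,"dy":0,"dz":0,"ax":0,"ay":0,"az":0,"hand":0.7},{"dx":0,"dy":0,"dz":0,"ax":0,"ay":0,"az":0,"hand":0.7},{"dx":0,"dy":0,"dz":0.03,"ax":0,"ay":0,"az":0,"hand":0.7},{"dx":0,"dy":0,"dz":0.03,"ax":0,"ay":0,"az":0,"hand":0.7},{"dx":0,"dy":0,"dz":0.03,"ax":0,"ay":0,"az":0,"hand":0.7}]'

```text
time: 6.17
ee_pos: [0.5642, -0.0466, 0.0964]
tool_rot: [-0.001, 0.23, 0.973, -0.0]
contact_force: [0.2, -0.4, -0.1]
width: 0.0728
gripper_force: 0.0
```

```bash
cat >> h.py <<'E'
def look(stackz=None):
    "cells, cap seen by top and wrist; state"
    s=telemetry.observe();print("tcp",s["ee_pos"].round(4),"w",round(s["width"],4))
    P=wpose();p,d=viewer.read_camera("wrist");X=wcloud(P,d);m=masks(p);D=np.load("pics/top0.npz")["d"]
    for k in("white","brass"):
        for c,ax,a in blobs(p,m[k],400,99999):
            u=int(c[0]),int(c[1]);z=X[max(u[1]-3,0):u[1]+4,max(u[0]-3,0):u[0]+4,2];z=float(np.median(z))
            print(" wrist",k,c.round(0),np.round(ax),"z",round(z,4),wonz(P,c,z)[:2].round(4))
    t,dt=viewer.read_camera("top");m=masks(t)
    for k in("white","brass"):
        for c,ax,a in blobs(t,m[k],100,900):
            if 14<ax[0] and ax[1]<26 and 340>c[1]>130:
                o,r=ray("top",c);z=(o+r*np.median(dt[int(c[1])-2:int(c[1])+3,int(c[0])-2:int(c[0])+3]))[2];z=max(z,.0)
                print(" top",k,c.round(0),np.round(ax,1),"z",round(z,4),onz("top",c,.014 if z<.02 else z)[:2].round(4))
    return p,t
E
python3 - <<'E'
from h import *
p,t=look();cv2.imwrite("pics/w6.png",cv2.resize(p[:,:,::-1],(400,300)))
E
```

```text
tcp [ 0.5642 -0.0466  0.0964] w 0.0728
 wrist white [583.  66.] [37. 55.] z 0.0147 [0.5277 0.2043]
 wrist white [612. 200.] [33. 51.] z 0.0145 [0.6429 0.1939]
 wrist white [322. 272.] [29. 68.] z 0.0403 [ 0.576  -0.0505]
 wrist brass [504. 158.] [45. 58.] z 0.0144 [0.5675 0.1013]
 wrist brass [321. 249.] [82. 83.] z 0.0403 [ 0.5619 -0.0444]
 top white [405. 174.] [20.2 20.7] z 0.0682 [ 0.741  -0.2281]
 top white [227. 214.] [16.9 17.6] z 0.0141 [0.643  0.1946]
 top white [165. 223.] [16.7 18.2] z 0.0119 [0.6172 0.3393]
 top white [219. 262.] [17.1 18. ] z 0.0119 [0.5277 0.2054]
 top white [168. 311.] [17.6 18.5] z 0.0137 [0.4088 0.3164]
 top brass [219. 315.] [18.3 19.1] z 0.0331 [0.4014 0.1959]
```

The first cell is on the plate with its top at about 41 mm, and the others are unmoved. Next is the cell at (0.5276, 0.205).

Emit:
apply_moves --increments '[{"dx":-0.0053,"dy":0.036,"dz":0,"ax":0,"ay":0,"az":0,"hand":0.8},{"dx":-0.0053,"dy":0.036,"dz":0,"ax":0,"ay":0,"az":0,"hand":0.8},{"dx":-0.0053,"dy":0.036,"dz":0,"ax":0,"ay":0,"az":0,"hand":0.8},{"dx":-0.0053,"dy":0.036,"dz":0,"ax":0,"ay":0,"az":0,"hand":0.8},{"dx":-0.0053,"dy":0.036,"dz":0,"ax":0,"ay":0,"az":0,"hand":0.8},{"dx":-0.0053,"dy":0.036,"dz":0,"ax":0,"ay":0,"az":0,"hand":0.8},{"dx":-0.0053,"dy":0.036,"dz":0,"ax":0,"ay":0,"az":0,"hand":0.8},{"dx":0,"dy":0,"dz":-0.03,"ax":0,"ay":0,"az":0,"hand":0.8}]'

```text
time: 6.93
ee_pos: [0.5313, 0.2128, 0.0719]
tool_rot: [0.004, 0.228, 0.974, 0.004]
contact_force: [2.2, 0.9, 1.3]
width: 0.077
gripper_force: 0.0
```

Emit:
apply_moves --increments '[{"dx":0,"dy":0,"dz":-0.04,"ax":0,"ay":0,"az":0,"hand":0.8},{"dx":0,"dy":0,"dz":-0.034,"ax":0,"ay":0,"az":0,"hand":0.8},{"dx":0,"dy":0,"dz":-0.015,"ax":0,"ay":0,"az":0,"hand":0.8},{"dx":0,"dy":0,"dz":0,"ax":0,"ay":0,"az":0,"hand":-0.2},{"dx":0,"dy":0,"dz":0,"ax":0,"ay":0,"az":0,"hand":-0.2},{"dx":0,"dy":0,"dz":0,"ax":0,"ay":0,"az":0,"hand":-0.2},{"dx":0,"dy":0,"dz":0,"ax":0,"ay":0,"az":0,"hand":-0.2},{"dx":0,"dy":0,"dz":0,"ax":0,"ay":0,"az":0,"hand":-0.2}]'

```text
time: 7.6
ee_pos: [0.5296, 0.2057, -0.0213]
tool_rot: [0.002, 0.23, 0.973, 0.001]
contact_force: [0.0, -0.2, -0.7]
width: 0.0443
gripper_force: 40.8
```

Emit:
apply_moves --increments '[{"dx":0,"dy":0,"dz":0.03,"ax":0,"ay":0,"az":0,"hand":-0.2},{"dx":0,"dy":0,"dz":0.035,"ax":0,"ay":0,"az":0,"hand":-0.2},{"dx":0,"dy":0,"dz":0.035,"ax":0,"ay":0,"az":0,"hand":-0.2},{"dx":0,"dy":0,"dz":0,"ax":0,"ay":0,"az":0,"hand":-0.2}]'

```text
time: 7.93
ee_pos: [0.5337, 0.207, 0.0865]
tool_rot: [0.006, 0.23, 0.973, 0.004]
contact_force: [1.9, -0.1, -0.5]
width: 0.044
gripper_force: 41.4
```

Emit:
apply_moves --increments '[{"dx":0.005,"dy":-0.0314,"dz":0,"ax":0,"ay":0,"az":0,"hand":-0.2},{"dx":0.005,"dy":-0.0314,"dz":0,"ax":0,"ay":0,"az":0,"hand":-0.2},{"dx":0.005,"dy":-0.0314,"dz":0,"ax":0,"ay":0,"az":0,"hand":-0.2},{"dx":0.005,"dy":-0.0314,"dz":0,"ax":0,"ay":0,"az":0,"hand":-0.2},{"dx":0.005,"dy":-0.0314,"dz":0,"ax":0,"ay":0,"az":0,"hand":-0.2},{"dx":0.004,"dy":-0.0314,"dz":0,"ax":0,"ay":0,"az":0,"hand":-0.2},{"dx":0.004,"dy":-0.0314,"dz":0,"ax":0,"ay":0,"az":0,"hand":-0.2},{"dx":0.004,"dy":-0.0314,"dz":0,"ax":0,"ay":0,"az":0,"hand":-0.2}]'

```text
time: 8.6
ee_pos: [0.5656, -0.0476, 0.0779]
tool_rot: [0.001, 0.23, 0.973, 0.0]
contact_force: [-0.3, -0.0, -0.9]
width: 0.044
gripper_force: 41.4
```

Emit:
apply_moves --increments '[{"dx":0,"dy":0,"dz":0,"ax":0,"ay":0,"az":0,"hand":-0.2},{"dx":0,"dy":0,"dz":0,"ax":0,"ay":0,"az":0,"hand":-0.2},{"dx":0,"dy":0,"dz":0,"ax":0,"ay":0,"az":0,"hand":-0.2}]'

```text
time: 8.85
ee_pos: [0.5651, -0.0457, 0.0773]
tool_rot: [0.0, 0.231, 0.973, 0.0]
contact_force: [0.0, -0.3, -1.9]
width: 0.0442
gripper_force: 41.4
```

```bash
cat >> h.py <<'E'
def held():
    "centre of a held disc's top and of what is under it, from the wrist's depth"
    s=telemetry.observe();P=wpose();p,d=viewer.read_camera("wrist");X=wcloud(P,d);m=masks(p);t=s["ee_pos"]
    near=np.hypot(X[...,0]-t[0],X[...,1]-t[1])<.05
    print("tcp",t.round(4),"q",s["tool_rot"].round(4),"w",round(s["width"],4))
    w=m["white"]&near
    for lo in np.arange(.034,.18,.007):
        k=w&(X[...,2]>lo)&(X[...,2]<=lo+.007)
        if k.sum()>150:
            q=X[k];c,r=cv2.minEnclosingCircle((q[:,:2]*1e3).astype(np.float32));print(" z",np.median(q[:,2]).round(4),"n",k.sum(),"circle",np.round(c,1),round(r,1),"min",q.min(0).round(4),"max",q.max(0).round(4))
    return p,d,X
E
python3 -c "
from h import *
held()"
```

```text
tcp [ 0.5651 -0.0457  0.0773] q [4.000e-04 2.307e-01 9.730e-01 3.000e-04] w 0.0442
 z 0.0402 n 156 circle [569.8 -27.3] 8.7 min [ 0.5611 -0.03    0.0389] max [ 0.5784 -0.0237  0.041 ]
 z 0.1135 n 1094 circle [564.8 -45.2] 22.9 min [ 0.5429 -0.0636  0.1112] max [ 0.587  -0.0245  0.1155]
```

Emit:
apply_moves --increments '[{"dx":0,"dy":-0.001,"dz":-0.025,"ax":0,"ay":0,"az":0,"hand":-0.2},{"dx":0,"dy":0,"dz":-0.018,"ax":0,"ay":0,"az":0,"hand":-0.2},{"dx":0,"dy":0,"dz":-0.009,"ax":0,"ay":0,"az":0,"hand":-0.2},{"dx":0,"dy":0,"dz":-0.004,"ax":0,"ay":0,"az":0,"hand":-0.2},{"dx":0,"dy":0,"dz":0,"ax":0,"ay":0,"az":0,"hand":-0.2},{"dx":0,"dy":0,"dz":0,"ax":0,"ay":0,"az":0,"hand":-0.2}]'

```text
time: 9.4
ee_pos: [0.5653, -0.0464, 0.0214]
tool_rot: [0.0, 0.23, 0.973, 0.0]
contact_force: [0.6, -0.2, -0.6]
width: 0.0438
gripper_force: 41.4
```

Emit:
apply_moves --increments '[{"dx":0,"dy":0,"dz":0,"ax":0,"ay":0,"az":0,"hand":0.7},{"dx":0,"dy":0,"dz":0,"ax":0,"ay":0,"az":0,"hand":0.7},{"dx":0,"dy":0,"dz":0,"ax":0,"ay":0,"az":0,"hand":0.7},{"dx":0,"dy":0,"dz":0,"ax":0,"ay":0,"az":0,"hand":0.7},{"dx":0,"dy":0,"dz":0.03,"ax":0,"ay":0,"az":0,"hand":0.7},{"dx":0,"dy":0,"dz":0.03,"ax":0,"ay":0,"az":0,"hand":0.7},{"dx":0,"dy":0,"dz":0.03,"ax":0,"ay":0,"az":0,"hand":0.7},{"dx":0,"dy":0,"dz":0,"ax":0,"ay":0,"az":0,"hand":0.8}]'

```text
time: 10.07
ee_pos: [0.5693, -0.0476, 0.1185]
tool_rot: [0.006, 0.23, 0.973, 0.0]
contact_force: [0.3, -0.3, 0.9]
width: 0.0765
gripper_force: 0.0
```

Run:
```python
from h import *
held();look()
```

```text
tcp [ 0.5693 -0.0476  0.1185] q [5.500e-03 2.303e-01 9.731e-01 3.000e-04] w 0.0765
 z 0.0541 n 877 circle [565.3 -46.7] 22.4 min [ 0.5429 -0.0681  0.0521] max [ 0.587  -0.0307  0.055 ]
tcp [ 0.5682 -0.0475  0.1157] w 0.0771
 wrist white [597. 191.] [33. 48.] z 0.0143 [0.6429 0.194 ]
 wrist white [320. 264.] [23. 61.] z 0.0543 [ 0.577  -0.0511]
 wrist brass [493. 149.] [45. 54.] z 0.0144 [0.5674 0.1024]
 wrist brass [320. 235.] [76. 79.] z 0.0545 [ 0.5592 -0.0423]
 top white [405. 174.] [20.2 20.7] z 0.0699 [ 0.7404 -0.2278]
 top white [227. 214.] [16.8 17.6] z 0.0129 [0.6429 0.1945]
 top white [165. 223.] [16.8 18.1] z 0.0137 [0.6173 0.3393]
 top white [168. 311.] [17.6 18.5] z 0.0128 [0.4088 0.3164]
 top brass [219. 315.] [18.3 19.1] z 0.0329 [0.4014 0.1959]
```

The second cell is stacked, top at about 55 mm and centre (0.565, −0.047). The third is at (0.643, 0.1945).

Emit:
apply_moves --increments '[{"dx":0.0097,"dy":0.0301,"dz":0,"ax":0,"ay":0,"az":0,"hand":0.8},{"dx":0.0097,"dy":0.0301,"dz":0,"ax":0,"ay":0,"az":0,"hand":0.8},{"dx":0.0097,"dy":0.0301,"dz":0,"ax":0,"ay":0,"az":0,"hand":0.8},{"dx":0.0097,"dy":0.0301,"dz":0,"ax":0,"ay":0,"az":0,"hand":0.8},{"dx":0.0097,"dy":0.0301,"dz":0,"ax":0,"ay":0,"az":0,"hand":0.8},{"dx":0.0097,"dy":0.0301,"dz":0,"ax":0,"ay":0,"az":0,"hand":0.8},{"dx":0.0097,"dy":0.0301,"dz":0,"ax":0,"ay":0,"az":0,"hand":0.8},{"dx":0.0097,"dy":0.0301,"dz":0,"ax":0,"ay":0,"az":0,"hand":0.8}]'

```text
time: 10.88
ee_pos: [0.6413, 0.1952, 0.1082]
tool_rot: [-0.002, 0.23, 0.973, -0.001]
contact_force: [0.1, 0.4, -0.5]
width: 0.0771
gripper_force: 0.0
```

Emit:
apply_moves --increments '[{"dx":0,"dy":0,"dz":-0.04,"ax":0,"ay":0,"az":0,"hand":0.8},{"dx":0,"dy":0,"dz":-0.04,"ax":0,"ay":0,"az":0,"hand":0.8},{"dx":0,"dy":0,"dz":0,"ax":0,"ay":0,"az":0,"hand":0.8},{"dx":0,"dy":0,"dz":0,"ax":0,"ay":0,"az":0,"hand":0.8},{"dx":0,"dy":0,"dz":0,"ax":0,"ay":0,"az":0,"hand":0.8}]'

```text
time: 11.3
ee_pos: [0.6423, 0.1936, 0.0312]
tool_rot: [-0.0, 0.231, 0.973, -0.0]
contact_force: [0.9, 0.6, 0.4]
width: 0.077
gripper_force: 0.0
```

Run:
```python
from h import *
look()
```

```text
tcp [0.6423 0.1936 0.0312] w 0.077
 wrist white [536. 121.] [63. 79.] z 0.0144 [0.6173 0.3383]
 wrist white [324. 300.] [25. 75.] z 0.0145 [0.6557 0.19  ]
 top white [405. 174.] [20.3 21. ] z 0.0687 [ 0.7409 -0.2278]
 top white [326. 247.] [17.4 17.8] z 0.0527 [ 0.5652 -0.0462]
 top brass [326. 248.] [23.1 23.7] z 0.0526 [ 0.5617 -0.046 ]
```

Emit:
apply_moves --increments '[{"dx":0,"dy":0,"dz":-0.034,"ax":0,"ay":0,"az":0,"hand":0.8},{"dx":0,"dy":0,"dz":-0.02,"ax":0,"ay":0,"az":0,"hand":0.8},{"dx":0,"dy":0,"dz":0,"ax":0,"ay":0,"az":0,"hand":0.8},{"dx":0,"dy":0,"dz":0,"ax":0,"ay":0,"az":0,"hand":-0.2},{"dx":0,"dy":0,"dz":0,"ax":0,"ay":0,"az":0,"hand":-0.2},{"dx":0,"dy":0,"dz":0,"ax":0,"ay":0,"az":0,"hand":-0.2},{"dx":0,"dy":0,"dz":0,"ax":0,"ay":0,"az":0,"hand":-0.2},{"dx":0,"dy":0,"dz":0,"ax":0,"ay":0,"az":0,"hand":-0.2}]'

```text
time: 12.07
ee_pos: [0.645, 0.1944, -0.0196]
tool_rot: [0.002, 0.23, 0.973, 0.001]
contact_force: [-1.4, -1.3, 6.8]
width: 0.044
gripper_force: 40.5
```

Emit:
apply_moves --increments '[{"dx":0,"dy":0,"dz":0.03,"ax":0,"ay":0,"az":0,"hand":-0.2},{"dx":0,"dy":0,"dz":0.03,"ax":0,"ay":0,"az":0,"hand":-0.2},{"dx":0,"dy":0,"dz":0.03,"ax":0,"ay":0,"az":0,"hand":-0.2},{"dx":0,"dy":0,"dz":0.02,"ax":0,"ay":0,"az":0,"hand":-0.2},{"dx":0,"dy":0,"dz":0,"ax":0,"ay":0,"az":0,"hand":-0.2}]'

```text
time: 12.48
ee_pos: [0.6473, 0.195, 0.0957]
tool_rot: [0.006, 0.23, 0.973, 0.003]
contact_force: [0.7, 0.1, 0.8]
width: 0.0439
gripper_force: 41.2
```

Emit:
apply_moves --increments '[{"dx":-0.0097,"dy":-0.0301,"dz":0,"ax":0,"ay":0,"az":0,"hand":-0.2},{"dx":-0.0097,"dy":-0.0301,"dz":0,"ax":0,"ay":0,"az":0,"hand":-0.2},{"dx":-0.0097,"dy":-0.0301,"dz":0,"ax":0,"ay":0,"az":0,"hand":-0.2},{"dx":-0.0097,"dy":-0.0301,"dz":0,"ax":0,"ay":0,"az":0,"hand":-0.2},{"dx":-0.0097,"dy":-0.0301,"dz":0,"ax":0,"ay":0,"az":0,"hand":-0.2},{"dx":-0.0097,"dy":-0.0301,"dz":0,"ax":0,"ay":0,"az":0,"hand":-0.2},{"dx":-0.0097,"dy":-0.0301,"dz":0,"ax":0,"ay":0,"az":0,"hand":-0.2},{"dx":-0.0097,"dy":-0.0301,"dz":0,"ax":0,"ay":0,"az":0,"hand":-0.2}]'

```text
time: 13.15
ee_pos: [0.5645, -0.0482, 0.0874]
tool_rot: [0.001, 0.23, 0.973, 0.0]
contact_force: [0.3, -0.3, -1.1]
width: 0.0437
gripper_force: 41.3
```

Emit:
apply_moves --increments '[{"dx":0,"dy":0,"dz":0,"ax":0,"ay":0,"az":0,"hand":-0.2},{"dx":0,"dy":0,"dz":0,"ax":0,"ay":0,"az":0,"hand":-0.2},{"dx":0,"dy":0,"dz":0,"ax":0,"ay":0,"az":0,"hand":-0.2}]'

```text
time: 13.4
ee_pos: [0.5652, -0.0467, 0.0872]
tool_rot: [0.0, 0.231, 0.973, 0.0]
contact_force: [-0.1, 0.3, -0.9]
width: 0.0436
gripper_force: 41.3
```

```bash
python3 -c "
from h import *
held()"
```

```text
tcp [ 0.5652 -0.0467  0.0872] q [5.000e-04 2.307e-01 9.730e-01 3.000e-04] w 0.0436
 z 0.0539 n 161 circle [561.3 -33.1] 17.3 min [ 0.5445 -0.0384  0.0523] max [ 0.5777 -0.0238  0.055 ]
 z 0.121 n 1094 circle [564.1 -46.6] 23.2 min [ 0.5427 -0.0653  0.1185] max [ 0.5869 -0.0245  0.1228]
```

Emit:
apply_moves --increments '[{"dx":0,"dy":0,"dz":-0.025,"ax":0,"ay":0,"az":0,"hand":-0.2},{"dx":0,"dy":0,"dz":-0.015,"ax":0,"ay":0,"az":0,"hand":-0.2},{"dx":0,"dy":0,"dz":-0.007,"ax":0,"ay":0,"az":0,"hand":-0.2},{"dx":0,"dy":0,"dz":-0.002,"ax":0,"ay":0,"az":0,"hand":-0.2},{"dx":0,"dy":0,"dz":-0.001,"ax":0,"ay":0,"az":0,"hand":-0.2},{"dx":0,"dy":0,"dz":0,"ax":0,"ay":0,"az":0,"hand":-0.2}]'

```text
time: 13.95
ee_pos: [0.5655, -0.0464, 0.0374]
tool_rot: [0.0, 0.23, 0.973, 0.0]
contact_force: [0.3, 1.2, -0.8]
width: 0.0437
gripper_force: 41.3
```

Emit:
apply_moves --increments '[{"dx":0,"dy":0,"dz":0,"ax":0,"ay":0,"az":0,"hand":0.7},{"dx":0,"dy":0,"dz":0,"ax":0,"ay":0,"az":0,"hand":0.7},{"dx":0,"dy":0,"dz":0,"ax":0,"ay":0,"az":0,"hand":0.7},{"dx":0,"dy":0,"dz":0,"ax":0,"ay":0,"az":0,"hand":0.7},{"dx":0,"dy":0,"dz":0.03,"ax":0,"ay":0,"az":0,"hand":0.7},{"dx":0,"dy":0,"dz":0.03,"ax":0,"ay":0,"az":0,"hand":0.7},{"dx":0,"dy":0,"dz":0.03,"ax":0,"ay":0,"az":0,"hand":0.7},{"dx":0,"dy":0,"dz":0,"ax":0,"ay":0,"az":0,"hand":0.8}]'

```text
time: 14.62
ee_pos: [0.5691, -0.0476, 0.1345]
tool_rot: [0.006, 0.23, 0.973, 0.0]
contact_force: [1.6, -0.6, 0.5]
width: 0.0771
gripper_force: 0.0
```

Run:
```python
from h import *
held();look()
```

```text
tcp [ 0.5691 -0.0476  0.1345] q [5.500e-03 2.304e-01 9.731e-01 3.000e-04] w 0.0771
 z 0.068 n 916 circle [564.7 -46. ] 22.4 min [ 0.5424 -0.068   0.0662] max [ 0.587  -0.0258  0.069 ]
tcp [ 0.5681 -0.0475  0.1317] w 0.0771
 wrist white [319. 263.] [22. 61.] z 0.0684 [ 0.5765 -0.0513]
 wrist white [503. 463.] [25. 39.] z 0.0459 [0.9017 0.0225]
 wrist brass [485. 148.] [45. 52.] z 0.0144 [0.5675 0.1029]
 wrist brass [320. 230.] [72. 75.] z 0.0681 [ 0.5567 -0.0409]
 top white [405. 174.] [20.3 20.7] z 0.0684 [ 0.7408 -0.2281]
 top white [165. 223.] [16.7 18.2] z 0.0141 [0.6172 0.3393]
 top white [168. 311.] [17.6 18.5] z 0.0121 [0.4088 0.3164]
 top brass [219. 315.] [18.4 19. ] z 0.0316 [0.4015 0.1961]
```

Three cells are stacked (top about 69 mm, centre (0.5647, −0.046)). The fourth is at (0.617, 0.3395).

Emit:
apply_moves --increments '[{"dx":0.0052,"dy":0.0386,"dz":0,"ax":0,"ay":0,"az":0,"hand":0.8},{"dx":0.0052,"dy":0.0386,"dz":0,"ax":0,"ay":0,"az":0,"hand":0.8},{"dx":0.0052,"dy":0.0386,"dz":0,"ax":0,"ay":0,"az":0,"hand":0.8},{"dx":0.0052,"dy":0.0386,"dz":0,"ax":0,"ay":0,"az":0,"hand":0.8},{"dx":0.0052,"dy":0.0386,"dz":0,"ax":0,"ay":0,"az":0,"hand":0.8},{"dx":0.0052,"dy":0.0386,"dz":0,"ax":0,"ay":0,"az":0,"hand":0.8},{"dx":0.0052,"dy":0.0386,"dz":0,"ax":0,"ay":0,"az":0,"hand":0.8},{"dx":0.0052,"dy":0.0386,"dz":0,"ax":0,"ay":0,"az":0,"hand":0.8}]'

```text
time: 15.43
ee_pos: [0.6051, 0.2635, 0.1243]
tool_rot: [-0.001, 0.23, 0.973, -0.001]
contact_force: [0.4, 0.1, 0.7]
width: 0.0772
gripper_force: 0.0
```

Emit:
apply_moves --increments '[{"dx":0.0052,"dy":0.0386,"dz":0,"ax":0,"ay":0,"az":0,"hand":0.8},{"dx":0.0052,"dy":0.0386,"dz":0,"ax":0,"ay":0,"az":0,"hand":0.8},{"dx":0,"dy":0,"dz":-0.04,"ax":0,"ay":0,"az":0,"hand":0.8},{"dx":0,"dy":0,"dz":-0.04,"ax":0,"ay":0,"az":0,"hand":0.8},{"dx":0,"dy":0,"dz":0,"ax":0,"ay":0,"az":0,"hand":0.8},{"dx":0,"dy":0,"dz":0,"ax":0,"ay":0,"az":0,"hand":0.8},{"dx":0,"dy":0,"dz":0,"ax":0,"ay":0,"az":0,"hand":0.8}]'

```text
time: 16.02
ee_pos: [0.6167, 0.3386, 0.0471]
tool_rot: [-0.0, 0.231, 0.973, -0.0]
contact_force: [0.5, 0.8, 1.6]
width: 0.0768
gripper_force: 0.0
```

Run:
```python
from h import *
held();look()
```

```text
tcp [0.6167 0.3386 0.0471] q [-4.000e-04  2.306e-01  9.731e-01 -3.000e-04] w 0.0768
tcp [0.6182 0.3391 0.0491] w 0.0766
 wrist white [122.   6.] [14. 51.] z 0.0143 [0.4223 0.3066]
 wrist white [321. 285.] [25. 68.] z 0.0143 [0.6298 0.335 ]
 wrist brass [418.  66.] [46. 62.] z 0.0145 [0.5411 0.438 ]
 wrist brass [13. 98.] [17. 37.] z 0.0102 [0.417  0.2005]
 top white [405. 174.] [20.4 21. ] z 0.0688 [ 0.7409 -0.2279]
 top white [326. 246.] [17.8 18.1] z 0.0669 [ 0.5644 -0.0458]
 top brass [220. 315.] [15.7 17.5] z 0.0329 [0.4021 0.1938]
```

Emit:
apply_moves --increments '[{"dx":0,"dy":0.0005,"dz":-0.038,"ax":0,"ay":0,"az":0,"hand":0.8},{"dx":0,"dy":0,"dz":-0.022,"ax":0,"ay":0,"az":0,"hand":0.8},{"dx":0,"dy":0,"dz":-0.0085,"ax":0,"ay":0,"az":0,"hand":0.8},{"dx":0,"dy":0,"dz":0,"ax":0,"ay":0,"az":0,"hand":0.8},{"dx":0,"dy":0,"dz":0,"ax":0,"ay":0,"az":0,"hand":-0.2},{"dx":0,"dy":0,"dz":0,"ax":0,"ay":0,"az":0,"hand":-0.2},{"dx":0,"dy":0,"dz":0,"ax":0,"ay":0,"az":0,"hand":-0.2},{"dx":0,"dy":0,"dz":0,"ax":0,"ay":0,"az":0,"hand":-0.2}]'

```text
time: 16.83
ee_pos: [0.6191, 0.3407, -0.0183]
tool_rot: [0.002, 0.23, 0.973, 0.002]
contact_force: [-0.4, -0.1, 6.4]
width: 0.0437
gripper_force: 40.3
```

Emit:
apply_moves --increments '[{"dx":0,"dy":0,"dz":0,"ax":0,"ay":0,"az":0,"hand":-0.2},{"dx":0,"dy":0,"dz":0.03,"ax":0,"ay":0,"az":0,"hand":-0.2},{"dx":0,"dy":0,"dz":0.03,"ax":0,"ay":0,"az":0,"hand":-0.2},{"dx":0,"dy":0,"dz":0.03,"ax":0,"ay":0,"az":0,"hand":-0.2},{"dx":0,"dy":0,"dz":0.03,"ax":0,"ay":0,"az":0,"hand":-0.2},{"dx":0,"dy":0,"dz":0,"ax":0,"ay":0,"az":0,"hand":-0.2}]'

```text
time: 17.33
ee_pos: [0.6217, 0.342, 0.109]
tool_rot: [0.006, 0.23, 0.973, 0.004]
contact_force: [1.6, -0.1, 1.3]
width: 0.0437
gripper_force: 41.0
```

Emit:
apply_moves --increments '[{"dx":-0.0052,"dy":-0.0386,"dz":0,"ax":0,"ay":0,"az":0,"hand":-0.2},{"dx":-0.0052,"dy":-0.0386,"dz":0,"ax":0,"ay":0,"az":0,"hand":-0.2},{"dx":-0.0052,"dy":-0.0386,"dz":0,"ax":0,"ay":0,"az":0,"hand":-0.2},{"dx":-0.0052,"dy":-0.0386,"dz":0,"ax":0,"ay":0,"az":0,"hand":-0.2},{"dx":-0.0052,"dy":-0.0386,"dz":0,"ax":0,"ay":0,"az":0,"hand":-0.2},{"dx":-0.0052,"dy":-0.0386,"dz":0,"ax":0,"ay":0,"az":0,"hand":-0.2},{"dx":-0.0052,"dy":-0.0386,"dz":0,"ax":0,"ay":0,"az":0,"hand":-0.2},{"dx":-0.0052,"dy":-0.0386,"dz":0,"ax":0,"ay":0,"az":0,"hand":-0.2}]'

```text
time: 18.0
ee_pos: [0.5755, 0.0291, 0.0997]
tool_rot: [0.001, 0.23, 0.973, 0.0]
contact_force: [1.2, -1.3, -0.2]
width: 0.0436
gripper_force: 41.1
```

Emit:
apply_moves --increments '[{"dx":-0.0052,"dy":-0.0386,"dz":0,"ax":0,"ay":0,"az":0,"hand":-0.2},{"dx":-0.0052,"dy":-0.0386,"dz":0,"ax":0,"ay":0,"az":0,"hand":-0.2},{"dx":0,"dy":0,"dz":0,"ax":0,"ay":0,"az":0,"hand":-0.2},{"dx":0,"dy":0,"dz":0,"ax":0,"ay":0,"az":0,"hand":-0.2},{"dx":0,"dy":0,"dz":0,"ax":0,"ay":0,"az":0,"hand":-0.2}]'

```text
time: 18.42
ee_pos: [0.5654, -0.0463, 0.0992]
tool_rot: [0.001, 0.231, 0.973, 0.0]
contact_force: [-0.5, 0.2, -0.0]
width: 0.0439
gripper_force: 41.1
```

```bash
python3 -c "
from h import *
held()"
```

```text
tcp [ 0.5654 -0.0463  0.0992] q [8.000e-04 2.308e-01 9.730e-01 3.000e-04] w 0.0439
 z 0.0679 n 164 circle [560.2 -33.1] 17.6 min [ 0.5435 -0.0388  0.0662] max [ 0.577  -0.0236  0.069 ]
 z 0.1315 n 741 circle [565.2 -46.3] 23.0 min [ 0.5434 -0.0649  0.1295] max [ 0.5877 -0.025   0.132 ]
 z 0.1323 n 355 circle [564.6 -45.7] 22.4 min [ 0.5453 -0.0644  0.132 ] max [ 0.5868 -0.0254  0.1338]
```

Emit:
apply_moves --increments '[{"dx":0,"dy":0,"dz":-0.025,"ax":0,"ay":0,"az":0,"hand":-0.2},{"dx":0,"dy":0,"dz":-0.015,"ax":0,"ay":0,"az":0,"hand":-0.2},{"dx":0,"dy":0,"dz":-0.006,"ax":0,"ay":0,"az":0,"hand":-0.2},{"dx":0,"dy":0,"dz":-0.002,"ax":0,"ay":0,"az":0,"hand":-0.2},{"dx":0,"dy":0,"dz":-0.0005,"ax":0,"ay":0,"az":0,"hand":-0.2},{"dx":0,"dy":0,"dz":0,"ax":0,"ay":0,"az":0,"hand":-0.2}]'

```text
time: 18.97
ee_pos: [0.5655, -0.0458, 0.0505]
tool_rot: [0.001, 0.23, 0.973, 0.0]
contact_force: [0.4, 1.0, -0.4]
width: 0.0436
gripper_force: 41.1
```

Emit:
apply_moves --increments '[{"dx":0,"dy":0,"dz":0,"ax":0,"ay":0,"az":0,"hand":0.7},{"dx":0,"dy":0,"dz":0,"ax":0,"ay":0,"az":0,"hand":0.7},{"dx":0,"dy":0,"dz":0,"ax":0,"ay":0,"az":0,"hand":0.7},{"dx":0,"dy":0,"dz":0,"ax":0,"ay":0,"az":0,"hand":0.7},{"dx":0,"dy":0,"dz":0.03,"ax":0,"ay":0,"az":0,"hand":0.7},{"dx":0,"dy":0,"dz":0.03,"ax":0,"ay":0,"az":0,"hand":0.7},{"dx":0,"dy":0,"dz":0.03,"ax":0,"ay":0,"az":0,"hand":0.7},{"dx":0,"dy":0,"dz":0,"ax":0,"ay":0,"az":0,"hand":0.8}]'

```text
time: 19.63
ee_pos: [0.569, -0.0471, 0.1475]
tool_rot: [0.005, 0.23, 0.973, 0.0]
contact_force: [0.7, -0.4, 1.1]
width: 0.077
gripper_force: 0.0
```

Run:
```python
from h import *
held();look()
```

```text
tcp [ 0.569  -0.0471  0.1475] q [5.400e-03 2.304e-01 9.731e-01 3.000e-04] w 0.077
 z 0.0815 n 1021 circle [565.4 -45.6] 22.4 min [ 0.543  -0.0677  0.0795] max [ 0.5876 -0.0247  0.083 ]
tcp [ 0.568  -0.047   0.1446] w 0.0765
 wrist white [320. 264.] [23. 63.] z 0.0815 [ 0.577  -0.0505]
 wrist white [609. 402.] [10. 70.] z -0.3997 [1.6325 0.5159]
 wrist white [497. 457.] [25. 46.] z 0.0463 [0.902  0.0196]
 wrist brass [478. 148.] [44. 50.] z 0.0145 [0.5674 0.103 ]
 wrist brass [319. 227.] [69. 73.] z 0.0816 [ 0.5544 -0.0401]
 top white [405. 174.] [20.2 20.7] z 0.0688 [ 0.7408 -0.228 ]
 top white [168. 311.] [17.6 18.5] z 0.0137 [0.4088 0.3164]
 top brass [219. 315.] [18.4 19. ] z 0.0332 [0.4015 0.1959]
```

Four are stacked (centre (0.565, −0.046)). The fifth is at (0.4087, 0.3168).

Emit:
apply_moves --increments '[{"dx":-0.0157,"dy":0.0363,"dz":0,"ax":0,"ay":0,"az":0,"hand":0.8},{"dx":-0.0157,"dy":0.0363,"dz":0,"ax":0,"ay":0,"az":0,"hand":0.8},{"dx":-0.0157,"dy":0.0363,"dz":0,"ax":0,"ay":0,"az":0,"hand":0.8},{"dx":-0.0157,"dy":0.0363,"dz":0,"ax":0,"ay":0,"az":0,"hand":0.8},{"dx":-0.0157,"dy":0.0363,"dz":0,"ax":0,"ay":0,"az":0,"hand":0.8},{"dx":-0.0157,"dy":0.0363,"dz":0,"ax":0,"ay":0,"az":0,"hand":0.8},{"dx":-0.0157,"dy":0.0363,"dz":0,"ax":0,"ay":0,"az":0,"hand":0.8},{"dx":-0.0157,"dy":0.0363,"dz":0,"ax":0,"ay":0,"az":0,"hand":0.8}]'

```text
time: 20.45
ee_pos: [0.437, 0.245, 0.1378]
tool_rot: [-0.001, 0.23, 0.973, -0.001]
contact_force: [0.9, -0.1, 0.1]
width: 0.0769
gripper_force: 0.0
```

Emit:
apply_moves --increments '[{"dx":-0.0157,"dy":0.0363,"dz":0,"ax":0,"ay":0,"az":0,"hand":0.8},{"dx":-0.0157,"dy":0.0363,"dz":0,"ax":0,"ay":0,"az":0,"hand":0.8},{"dx":0,"dy":0,"dz":-0.04,"ax":0,"ay":0,"az":0,"hand":0.8},{"dx":0,"dy":0,"dz":-0.04,"ax":0,"ay":0,"az":0,"hand":0.8},{"dx":0,"dy":0,"dz":0,"ax":0,"ay":0,"az":0,"hand":0.8},{"dx":0,"dy":0,"dz":0,"ax":0,"ay":0,"az":0,"hand":0.8},{"dx":0,"dy":0,"dz":0,"ax":0,"ay":0,"az":0,"hand":0.8}]'

```text
time: 21.03
ee_pos: [0.408, 0.3164, 0.0603]
tool_rot: [-0.0, 0.231, 0.973, -0.0]
contact_force: [0.7, -0.6, 0.5]
width: 0.0767
gripper_force: 0.0
```

Run:
```python
from h import *
look()
```

```text
tcp [0.408  0.3164 0.0603] w 0.0767
 wrist white [323. 278.] [26. 67.] z 0.0144 [0.4202 0.3127]
 wrist brass [168. 301.] [20. 49.] z 0.0102 [0.391  0.2099]
 top white [405. 174.] [20.3 20.9] z 0.0699 [ 0.7406 -0.2276]
 top white [326. 245.] [17.4 18.3] z 0.0805 [ 0.5651 -0.0457]
 top brass [219. 315.] [16.8 18. ] z 0.0328 [0.4017 0.1962]
```

Emit:
apply_moves --increments '[{"dx":0,"dy":0,"dz":-0.04,"ax":0,"ay":0,"az":0,"hand":0.8},{"dx":0,"dy":0,"dz":-0.03,"ax":0,"ay":0,"az":0,"hand":0.8},{"dx":0,"dy":0,"dz":-0.0105,"ax":0,"ay":0,"az":0,"hand":0.8},{"dx":0,"dy":0,"dz":0,"ax":0,"ay":0,"az":0,"hand":0.8},{"dx":0,"dy":0,"dz":0,"ax":0,"ay":0,"az":0,"hand":-0.2},{"dx":0,"dy":0,"dz":0,"ax":0,"ay":0,"az":0,"hand":-0.2},{"dx":0,"dy":0,"dz":0,"ax":0,"ay":0,"az":0,"hand":-0.2},{"dx":0,"dy":0,"dz":0,"ax":0,"ay":0,"az":0,"hand":-0.2}]'

```text
time: 21.8
ee_pos: [0.41, 0.3179, -0.0177]
tool_rot: [0.002, 0.23, 0.973, 0.002]
contact_force: [-1.2, -1.8, 7.5]
width: 0.0438
gripper_force: 39.6
```

Emit:
apply_moves --increments '[{"dx":0,"dy":0,"dz":0,"ax":0,"ay":0,"az":0,"hand":-0.2},{"dx":0,"dy":0,"dz":0.035,"ax":0,"ay":0,"az":0,"hand":-0.2},{"dx":0,"dy":0,"dz":0.035,"ax":0,"ay":0,"az":0,"hand":-0.2},{"dx":0,"dy":0,"dz":0.035,"ax":0,"ay":0,"az":0,"hand":-0.2},{"dx":0,"dy":0,"dz":0.03,"ax":0,"ay":0,"az":0,"hand":-0.2},{"dx":0,"dy":0,"dz":0,"ax":0,"ay":0,"az":0,"hand":-0.2}]'

```text
time: 22.3
ee_pos: [0.4126, 0.3197, 0.124]
tool_rot: [0.005, 0.23, 0.973, 0.005]
contact_force: [1.4, -0.2, 0.5]
width: 0.0437
gripper_force: 41.4
```

Emit:
apply_moves --increments '[{"dx":0.0157,"dy":-0.0363,"dz":0,"ax":0,"ay":0,"az":0,"hand":-0.2},{"dx":0.0157,"dy":-0.0363,"dz":0,"ax":0,"ay":0,"az":0,"hand":-0.2},{"dx":0.0157,"dy":-0.0363,"dz":0,"ax":0,"ay":0,"az":0,"hand":-0.2},{"dx":0.0157,"dy":-0.0363,"dz":0,"ax":0,"ay":0,"az":0,"hand":-0.2},{"dx":0.0157,"dy":-0.0363,"dz":0,"ax":0,"ay":0,"az":0,"hand":-0.2},{"dx":0.0157,"dy":-0.0363,"dz":0,"ax":0,"ay":0,"az":0,"hand":-0.2},{"dx":0.0157,"dy":-0.0363,"dz":0,"ax":0,"ay":0,"az":0,"hand":-0.2},{"dx":0.0157,"dy":-0.0363,"dz":0,"ax":0,"ay":0,"az":0,"hand":-0.2}]'

```text
time: 22.97
ee_pos: [0.5345, 0.0243, 0.1156]
tool_rot: [0.001, 0.23, 0.973, 0.0]
contact_force: [0.4, 0.8, -1.4]
width: 0.0434
gripper_force: 41.4
```

Emit:
apply_moves --increments '[{"dx":0.0157,"dy":-0.0363,"dz":0,"ax":0,"ay":0,"az":0,"hand":-0.2},{"dx":0.0157,"dy":-0.0363,"dz":0,"ax":0,"ay":0,"az":0,"hand":-0.2},{"dx":0,"dy":0,"dz":0,"ax":0,"ay":0,"az":0,"hand":-0.2},{"dx":0,"dy":0,"dz":0,"ax":0,"ay":0,"az":0,"hand":-0.2},{"dx":0,"dy":0,"dz":0,"ax":0,"ay":0,"az":0,"hand":-0.2}]'

```text
time: 23.38
ee_pos: [0.565, -0.0464, 0.1148]
tool_rot: [0.0, 0.231, 0.973, 0.0]
contact_force: [-0.5, -0.2, -0.6]
width: 0.0436
gripper_force: 41.4
```

```bash
python3 -c "
from h import *
held()"
```

```text
tcp [ 0.565  -0.0464  0.1148] q [3.000e-04 2.308e-01 9.730e-01 2.000e-04] w 0.0436
 z 0.0814 n 197 circle [561.  -33.4] 17.9 min [ 0.544  -0.0393  0.079 ] max [ 0.5781 -0.0234  0.0828]
 z 0.1458 n 161 circle [565.7 -45.5] 22.8 min [ 0.5442 -0.0652  0.144 ] max [ 0.5881 -0.0252  0.146 ]
 z 0.1467 n 1025 circle [564.5 -46.4] 22.8 min [ 0.5438 -0.0652  0.146 ] max [ 0.5872 -0.0253  0.1488]
```

Emit:
apply_moves --increments '[{"dx":0,"dy":0,"dz":-0.025,"ax":0,"ay":0,"az":0,"hand":-0.2},{"dx":0,"dy":0,"dz":-0.015,"ax":0,"ay":0,"az":0,"hand":-0.2},{"dx":0,"dy":0,"dz":-0.007,"ax":0,"ay":0,"az":0,"hand":-0.2},{"dx":0,"dy":0,"dz":-0.0025,"ax":0,"ay":0,"az":0,"hand":-0.2},{"dx":0,"dy":0,"dz":-0.0005,"ax":0,"ay":0,"az":0,"hand":-0.2},{"dx":0,"dy":0,"dz":0,"ax":0,"ay":0,"az":0,"hand":-0.2}]'

```text
time: 23.93
ee_pos: [0.5654, -0.0459, 0.0652]
tool_rot: [0.001, 0.23, 0.973, 0.0]
contact_force: [0.4, -0.0, -1.0]
width: 0.0436
gripper_force: 41.4
```

Emit:
apply_moves --increments '[{"dx":0,"dy":0,"dz":0,"ax":0,"ay":0,"az":0,"hand":0.7},{"dx":0,"dy":0,"dz":0,"ax":0,"ay":0,"az":0,"hand":0.7},{"dx":0,"dy":0,"dz":0,"ax":0,"ay":0,"az":0,"hand":0.7},{"dx":0,"dy":0,"dz":0,"ax":0,"ay":0,"az":0,"hand":0.7},{"dx":0,"dy":0,"dz":0.03,"ax":0,"ay":0,"az":0,"hand":0.7},{"dx":0,"dy":0,"dz":0.03,"ax":0,"ay":0,"az":0,"hand":0.7},{"dx":0,"dy":0,"dz":0.03,"ax":0,"ay":0,"az":0,"hand":0.7},{"dx":0,"dy":0,"dz":0,"ax":0,"ay":0,"az":0,"hand":0.8}]'

```text
time: 24.6
ee_pos: [0.5689, -0.0471, 0.162]
tool_rot: [0.005, 0.23, 0.973, 0.0]
contact_force: [0.2, -0.0, 1.3]
width: 0.077
gripper_force: 0.0
```

Run:
```python
from h import *
held();look()
```

```text
tcp [ 0.5689 -0.0471  0.162 ] q [5.500e-03 2.304e-01 9.731e-01 3.000e-04] w 0.077
 z 0.0953 n 1055 circle [565.5 -46.4] 22.3 min [ 0.5431 -0.0681  0.0932] max [ 0.5874 -0.0251  0.097 ]
tcp [ 0.5679 -0.0469  0.1592] w 0.0769
 wrist white [319. 263.] [24. 63.] z 0.0956 [ 0.5767 -0.0509]
 wrist white [610. 394.] [14. 71.] z -0.3996 [1.6156 0.53  ]
 wrist white [491. 451.] [26. 52.] z 0.0461 [0.9029 0.0165]
 wrist brass [472. 147.] [43. 48.] z 0.0147 [0.5674 0.1032]
 wrist brass [318. 225.] [67. 76.] z 0.0953 [ 0.5536 -0.0401]
 top white [405. 174.] [20.2 20.7] z 0.0681 [ 0.741  -0.2282]
 top brass [219. 315.] [18.4 19. ] z 0.0328 [0.4015 0.1959]
```

All five are stacked (top about 97 mm, centre (0.5655, −0.0464)). Next, over to the cap.

Emit:
apply_moves --increments '[{"dx":-0.0204,"dy":0.0308,"dz":0,"ax":0,"ay":0,"az":0,"hand":0.8},{"dx":-0.0204,"dy":0.0308,"dz":0,"ax":0,"ay":0,"az":0,"hand":0.8},{"dx":-0.0204,"dy":0.0308,"dz":0,"ax":0,"ay":0,"az":0,"hand":0.8},{"dx":-0.0204,"dy":0.0308,"dz":0,"ax":0,"ay":0,"az":0,"hand":0.8},{"dx":-0.0204,"dy":0.0308,"dz":0,"ax":0,"ay":0,"az":0,"hand":0.8},{"dx":-0.0204,"dy":0.0308,"dz":0,"ax":0,"ay":0,"az":0,"hand":0.8},{"dx":-0.0204,"dy":0.0308,"dz":0,"ax":0,"ay":0,"az":0,"hand":0.8},{"dx":-0.0204,"dy":0.0308,"dz":0,"ax":0,"ay":0,"az":0,"hand":0.8}]'

```text
time: 25.42
ee_pos: [0.3993, 0.2008, 0.1524]
tool_rot: [-0.001, 0.231, 0.973, -0.001]
contact_force: [-0.5, 0.3, 0.4]
width: 0.0769
gripper_force: 0.0
```

Emit:
apply_moves --increments '[{"dx":0,"dy":0,"dz":-0.03,"ax":0,"ay":0,"az":0,"hand":0.8},{"dx":0,"dy":0,"dz":-0.03,"ax":0,"ay":0,"az":0,"hand":0.8},{"dx":0,"dy":0,"dz":0,"ax":0,"ay":0,"az":0,"hand":0.8},{"dx":0,"dy":0,"dz":0,"ax":0,"ay":0,"az":0,"hand":0.8},{"dx":0,"dy":0,"dz":0,"ax":0,"ay":0,"az":0,"hand":0.8}]'

```text
time: 25.83
ee_pos: [0.4016, 0.1997, 0.0946]
tool_rot: [-0.0, 0.231, 0.973, -0.0]
contact_force: [0.7, -0.9, 0.9]
width: 0.0773
gripper_force: 0.0
```

Run:
```python
from h import *
p,t=look();P=wpose();p,d=viewer.read_camera("wrist");X=wcloud(P,d);r=np.hypot(X[...,0]-.402,X[...,1]-.2)<.04
for lo,hi in((.006,.013),(.030,.037)):
    k=r&(X[...,2]>lo)&(X[...,2]<hi);q=X[k];c,R_=cv2.minEnclosingCircle((q[:,:2]*1e3).astype(np.float32));print(k.sum(),np.median(q[:,2]),c,R_,q.min(0),q.max(0))
cv2.imwrite("pics/w7.png",p[:,:,::-1])
```

```text
tcp [0.4016 0.1997 0.0946] w 0.0773
 wrist white [104. 310.] [11. 61.] z 0.0139 [0.3732 0.0114]
 wrist brass [321. 242.] [55. 58.] z 0.034 [0.3967 0.2039]
 top white [405. 174.] [20.3 20.9] z 0.0695 [ 0.7406 -0.2277]
 top white [327. 244.] [17.8 18.5] z 0.0944 [ 0.5653 -0.0459]
1921 0.010109637579501118 (402.3730163574219, 200.68336486816406) 23.15171241760254 [0.3796509  0.17765241 0.00600855] [0.42481093 0.22337287 0.01289228]
1022 0.0340707644982553 (402.2361145019531, 201.02687072753906) 12.024657249450684 [0.39060587 0.18936105 0.03014369] [0.4139458  0.21239139 0.03578538]
```

View pics/w7.png

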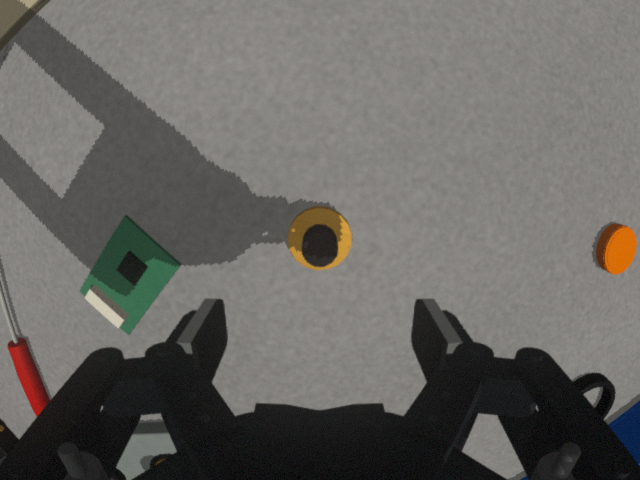

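The cap is upright at pixel (320,240), with its centre measured at (0.4023, 0.2008) and knob top at 34 mm. I grasp the knob.

Emit:
apply_moves --increments '[{"dx":0.0005,"dy":0.0007,"dz":-0.04,"ax":0,"ay":0,"az":0,"hand":0.8},{"dx":0,"dy":0,"dz":-0.035,"ax":0,"ay":0,"az":0,"hand":0.8},{"dx":0,"dy":0,"dz":-0.023,"ax":0,"ay":0,"az":0,"hand":0.8},{"dx":0,"dy":0,"dz":0,"ax":0,"ay":0,"az":0,"hand":0.8},{"dx":0,"dy":0,"dz":0,"ax":0,"ay":0,"az":0,"hand":-0.7},{"dx":0,"dy":0,"dz":0,"ax":0,"ay":0,"az":0,"hand":-0.7},{"dx":0,"dy":0,"dz":0,"ax":0,"ay":0,"az":0,"hand":-0.7},{"dx":0,"dy":0,"dz":0,"ax":0,"ay":0,"az":0,"hand":-0.7}]'

```text
time: 26.65
ee_pos: [0.4042, 0.2015, -0.0015]
tool_rot: [0.002, 0.23, 0.973, 0.001]
contact_force: [-0.1, 0.2, -0.3]
width: 0.0288
gripper_force: 0.0
```

Emit:
apply_moves --increments '[{"dx":0,"dy":0,"dz":0,"ax":0,"ay":0,"az":0,"hand":-0.7},{"dx":0,"dy":0,"dz":0,"ax":0,"ay":0,"az":0,"hand":-0.7},{"dx":0,"dy":0,"dz":0,"ax":0,"ay":0,"az":0,"hand":-0.7}]'

```text
time: 26.9
ee_pos: [0.404, 0.2014, -0.0015]
tool_rot: [0.002, 0.23, 0.973, 0.001]
contact_force: [-2.2, -1.2, 8.2]
width: 0.0218
gripper_force: 38.8
```

Emit:
apply_moves --increments '[{"dx":0,"dy":0,"dz":0.04,"ax":0,"ay":0,"az":0,"hand":-0.7},{"dx":0,"dy":0,"dz":0.04,"ax":0,"ay":0,"az":0,"hand":-0.7},{"dx":0,"dy":0,"dz":0.04,"ax":0,"ay":0,"az":0,"hand":-0.7},{"dx":0,"dy":0,"dz":0.03,"ax":0,"ay":0,"az":0,"hand":-0.7},{"dx":0,"dy":0,"dz":0,"ax":0,"ay":0,"az":0,"hand":-0.7}]'

```text
time: 27.32
ee_pos: [0.4067, 0.2025, 0.155]
tool_rot: [0.006, 0.23, 0.973, 0.004]
contact_force: [0.2, -0.2, -0.5]
width: 0.0214
gripper_force: 39.8
```

Emit:
apply_moves --increments '[{"dx":0.0204,"dy":-0.0309,"dz":0,"ax":0,"ay":0,"az":0,"hand":-0.7},{"dx":0.0204,"dy":-0.0309,"dz":0,"ax":0,"ay":0,"az":0,"hand":-0.7},{"dx":0.0204,"dy":-0.0309,"dz":0,"ax":0,"ay":0,"az":0,"hand":-0.7},{"dx":0.0204,"dy":-0.0309,"dz":0,"ax":0,"ay":0,"az":0,"hand":-0.7},{"dx":0.0204,"dy":-0.0309,"dz":0,"ax":0,"ay":0,"az":0,"hand":-0.7},{"dx":0.0204,"dy":-0.0309,"dz":0,"ax":0,"ay":0,"az":0,"hand":-0.7},{"dx":0.0204,"dy":-0.0309,"dz":0,"ax":0,"ay":0,"az":0,"hand":-0.7},{"dx":0.0204,"dy":-0.0309,"dz":0,"ax":0,"ay":0,"az":0,"hand":-0.7}]'

```text
time: 27.98
ee_pos: [0.5661, -0.0482, 0.1463]
tool_rot: [0.0, 0.23, 0.973, 0.0]
contact_force: [1.1, 1.7, -1.5]
width: 0.0216
gripper_force: 39.8
```

Emit:
apply_moves --increments '[{"dx":0,"dy":0,"dz":0,"ax":0,"ay":0,"az":0,"hand":-0.7},{"dx":0,"dy":0,"dz":0,"ax":0,"ay":0,"az":0,"hand":-0.7},{"dx":0,"dy":0,"dz":0,"ax":0,"ay":0,"az":0,"hand":-0.7}]'

```text
time: 28.23
ee_pos: [0.565, -0.0464, 0.1459]
tool_rot: [-0.0, 0.231, 0.973, 0.0]
contact_force: [-1.1, -1.1, -0.4]
width: 0.0218
gripper_force: 39.8
```

Run:
```python
from h import *
p,d,X=held();m=masks(p);r=np.hypot(X[...,0]-.565,X[...,1]+.046)<.05
k=m["brass"]&r&(X[...,2]>.11)&(X[...,2]<.19);q=X[k];print(k.sum(),np.percentile(q,[1,50,99],axis=0).round(4),cv2.minEnclosingCircle((q[:,:2]*1e3).astype(np.float32)))
k=r&(X[...,2]>.09)&(X[...,2]<.1);q=X[k];print(k.sum(),np.percentile(q,[1,50,99],axis=0).round(4))
cv2.imwrite("pics/w8.png",p[:,:,::-1])
```

```text
tcp [ 0.565  -0.0464  0.1459] q [-4.000e-04  2.307e-01  9.730e-01  2.000e-04] w 0.0218
 z 0.0952 n 343 circle [565.  -27.2] 11.2 min [ 0.5539 -0.0335  0.0936] max [ 0.5762 -0.0235  0.0968]
2449 [[ 0.5421 -0.0643  0.1561]
 [ 0.5511 -0.038   0.1575]
 [ 0.5711 -0.0244  0.1589]] ((563.2918701171875, -45.8128547668457), 22.362842559814453)
1667 [[ 0.5425 -0.0642  0.0913]
 [ 0.5526 -0.0384  0.0951]
 [ 0.574  -0.0234  0.0967]]
```

View pics/w8.png

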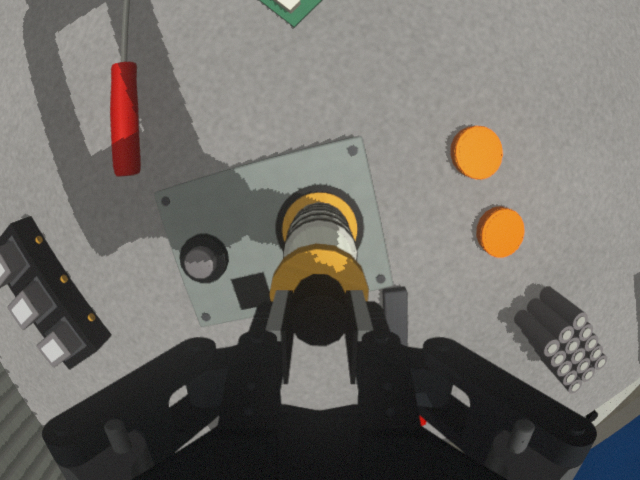

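The cap is held upright at (320,300), directly above the standing stack at (320,235). I lower and release it.

Emit:
apply_moves --increments '[{"dx":0,"dy":0,"dz":-0.025,"ax":0,"ay":0,"az":0,"hand":-0.7},{"dx":0,"dy":0,"dz":-0.017,"ax":0,"ay":0,"az":0,"hand":-0.7},{"dx":0,"dy":0,"dz":-0.007,"ax":0,"ay":0,"az":0,"hand":-0.7},{"dx":0,"dy":0,"dz":-0.0015,"ax":0,"ay":0,"az":0,"hand":-0.7},{"dx":0,"dy":0,"dz":-0.0005,"ax":0,"ay":0,"az":0,"hand":-0.7},{"dx":0,"dy":0,"dz":0,"ax":0,"ay":0,"az":0,"hand":-0.7}]'

```text
time: 28.78
ee_pos: [0.5659, -0.0461, 0.0964]
tool_rot: [0.001, 0.23, 0.973, 0.0]
contact_force: [-0.2, 0.6, -1.5]
width: 0.0218
gripper_force: 39.8
```

Emit:
apply_moves --increments '[{"dx":0,"dy":0,"dz":0,"ax":0,"ay":0,"az":0,"hand":0.3},{"dx":0,"dy":0,"dz":0,"ax":0,"ay":0,"az":0,"hand":0.3},{"dx":0,"dy":0,"dz":0,"ax":0,"ay":0,"az":0,"hand":0.3},{"dx":0,"dy":0,"dz":0,"ax":0,"ay":0,"az":0,"hand":0.3},{"dx":0,"dy":0,"dz":0.03,"ax":0,"ay":0,"az":0,"hand":0.3},{"dx":0,"dy":0,"dz":0.03,"ax":0,"ay":0,"az":0,"hand":0.3},{"dx":0,"dy":0,"dz":0,"ax":0,"ay":0,"az":0,"hand":0.3},{"dx":0,"dy":0,"dz":0,"ax":0,"ay":0,"az":0,"hand":0.3}]'

```text
time: 29.45
ee_pos: [0.5674, -0.0469, 0.1583]
tool_rot: [0.003, 0.23, 0.973, 0.0]
contact_force: [0.3, 0.8, -0.8]
width: 0.0554
gripper_force: 0.0
```

Emit:
apply_moves --increments '[{"dx":0,"dy":0,"dz":0,"ax":0,"ay":0,"az":0,"hand":-1},{"dx":0,"dy":0,"dz":0,"ax":0,"ay":0,"az":0,"hand":-1},{"dx":0,"dy":0,"dz":0,"ax":0,"ay":0,"az":0,"hand":-1},{"dx":0,"dy":0,"dz":0,"ax":0,"ay":0,"az":0,"hand":-1},{"dx":0,"dy":0,"dz":0,"ax":0,"ay":0,"az":0,"hand":-1},{"dx":0,"dy":0,"dz":0,"ax":0,"ay":0,"az":0,"hand":-1}]'

```text
time: 29.95
ee_pos: [0.565, -0.0464, 0.1547]
tool_rot: [-0.0, 0.23, 0.973, -0.0]
contact_force: [0.0, 0.9, 0.4]
width: 0.0
gripper_force: 0.0
```

Run:
```python
from h import *
s=telemetry.observe();print(s["ee_pos"],s["width"],s["tool_rot"],s["contact_force"])
P=wpose();p,d=viewer.read_camera("wrist");X=wcloud(P,d);r=np.hypot(X[...,0]-.565,X[...,1]+.046)<.035
for lo,hi in((.102,.112),(.125,.136)):
    k=r&(X[...,2]>lo)&(X[...,2]<hi);q=X[k]
    if len(q):print(k.sum(),np.percentile(q,[1,50,99],axis=0).round(4),cv2.minEnclosingCircle((q[:,:2]*1e3).astype(np.float32)))
q=s["tool_rot"];Y=(X-s["ee_pos"])@R.from_quat([q[1],q[2],q[3],q[0]]).as_matrix()
k=(abs(Y[...,0])<.013)&(abs(Y[...,1])<.02)&(X[...,2]>.14);print("finger",k.sum(),np.percentile(X[k],[0,1,3,10],axis=0).round(4))
t,dt=viewer.read_camera("top");m=masks(t)
cv2.imwrite("pics/w9.png",np.hstack([cv2.resize(p,(400,300)),cv2.resize(t[170:320,290:490],(400,300))])[:,:,::-1])
```

```text
[ 0.56503691 -0.04641454  0.15465971] 3.77186259514218e-05 [-4.47811045e-04  2.30315587e-01  9.73115886e-01 -4.27586171e-05] [0.02186972 0.93930239 0.40351999]
2461 [[ 0.5432 -0.0674  0.1028]
 [ 0.5575 -0.0405  0.1048]
 [ 0.5865 -0.024   0.1102]] ((565.126220703125, -45.711002349853516), 23.058197021484375)
1387 [[ 0.5537 -0.0568  0.1255]
 [ 0.5642 -0.0455  0.1287]
 [ 0.5758 -0.0347  0.1301]] ((564.8361206054688, -45.70199203491211), 12.206204414367676)
finger 11163 [[ 0.5463 -0.0613  0.1814]
 [ 0.548  -0.0597  0.1854]
 [ 0.5491 -0.0542  0.1889]
 [ 0.5516 -0.0508  0.1986]]
```

View pics/w9.png

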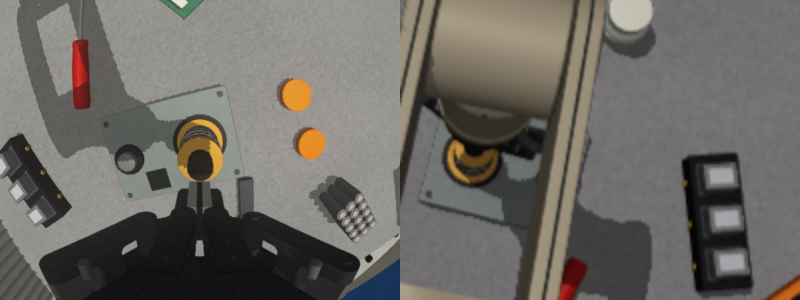

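The cap sits on the stack, centred at (0.565, −0.0457), with the knob top at about 130 mm and the shut tips at about 182 mm. I press down in small steps.

Emit:
apply_moves --increments '[{"dx":0,"dy":0.0005,"dz":-0.02,"ax":0,"ay":0,"az":0,"hand":-1},{"dx":0,"dy":0,"dz":-0.015,"ax":0,"ay":0,"az":0,"hand":-1},{"dx":0,"dy":0,"dz":-0.008,"ax":0,"ay":0,"az":0,"hand":-1},{"dx":0,"dy":0,"dz":-0.001,"ax":0,"ay":0,"az":0,"hand":-1},{"dx":0,"dy":0,"dz":-0.001,"ax":0,"ay":0,"az":0,"hand":-1},{"dx":0,"dy":0,"dz":-0.001,"ax":0,"ay":0,"az":0,"hand":-1},{"dx":0,"dy":0,"dz":-0.001,"ax":0,"ay":0,"az":0,"hand":-1}]'

```text
time: 30.63
ee_pos: [0.5661, -0.0461, 0.1093]
tool_rot: [0.001, 0.23, 0.973, 0.0]
contact_force: [-0.7, -0.3, 0.7]
width: 0.0001
gripper_force: 0.0
```

Emit:
apply_moves --increments '[{"dx":0,"dy":0,"dz":-0.001,"ax":0,"ay":0,"az":0,"hand":-1},{"dx":0,"dy":0,"dz":-0.001,"ax":0,"ay":0,"az":0,"hand":-1},{"dx":0,"dy":0,"dz":-0.001,"ax":0,"ay":0,"az":0,"hand":-1}]'

```text
time: 30.88
ee_pos: [0.5656, -0.046, 0.1056]
tool_rot: [0.0, 0.23, 0.973, 0.0]
contact_force: [0.2, 0.1, -0.0]
width: -0.0
gripper_force: 0.0
```

Emit:
apply_moves --increments '[{"dx":0,"dy":0,"dz":-0.001,"ax":0,"ay":0,"az":0,"hand":-1},{"dx":0,"dy":0,"dz":-0.001,"ax":0,"ay":0,"az":0,"hand":-1},{"dx":0,"dy":0,"dz":-0.001,"ax":0,"ay":0,"az":0,"hand":-1}]'

```text
time: 31.13
ee_pos: [0.5656, -0.046, 0.1025]
tool_rot: [0.0, 0.23, 0.973, 0.0]
contact_force: [-0.2, -0.2, 2.5]
width: -0.0003
gripper_force: 1.3
```

Emit:
apply_moves --increments '[{"dx":0,"dy":0,"dz":-0.001,"ax":0,"ay":0,"az":0,"hand":-1},{"dx":0,"dy":0,"dz":-0.001,"ax":0,"ay":0,"az":0,"hand":-1}]'

```text
time: 31.3
ee_pos: [0.5662, -0.0461, 0.1013]
tool_rot: [0.001, 0.23, 0.973, 0.0]
contact_force: [-2.0, 1.2, 14.6]
width: -0.0001
gripper_force: 7.1
```

Emit:
apply_moves --increments '[{"dx":0,"dy":0,"dz":-0.001,"ax":0,"ay":0,"az":0,"hand":-1},{"dx":0,"dy":0,"dz":-0.001,"ax":0,"ay":0,"az":0,"hand":-1}]'

```text
time: 31.47
ee_pos: [0.5673, -0.0462, 0.1013]
tool_rot: [0.002, 0.23, 0.973, 0.0]
contact_force: [-4.4, 1.0, 23.4]
width: 0.0
gripper_force: 11.7
```

Emit:
apply_moves --increments '[{"dx":0,"dy":0,"dz":-0.001,"ax":0,"ay":0,"az":0,"hand":-1},{"dx":0,"dy":0,"dz":-0.001,"ax":0,"ay":0,"az":0,"hand":-1}]'

```text
time: 31.63
ee_pos: [0.5684, -0.0464, 0.1012]
tool_rot: [0.004, 0.23, 0.973, 0.0]
contact_force: [-6.0, 1.2, 33.6]
width: -0.0001
gripper_force: 16.4
```

The force climbs to 33 N with no motion, although about 9 N should move the plate. I stop and measure the height of the plate ring and the stack.

Run:
```python
from h import *
s=telemetry.observe();print(s["ee_pos"],s["contact_force"],s["moment"],s["tool_rot"],s["joints"].round(3),s["effort"].round(1))
P=wpose();p,d=viewer.read_camera("wrist");X=wcloud(P,d);m=masks(p);r=np.hypot(X[...,0]-.565,X[...,1]+.046)
k=m["brass"]&(r>.0245)&(r<.029)&(X[...,2]<.05);print("ring",k.sum(),np.percentile(X[...,2][k],[5,50,95]))
k=(r>.045)&(r<.06)&(X[...,2]<.05)&(X[...,2]>.01);print("base",k.sum(),np.percentile(X[...,2][k],[5,50,95]))
k=(r>.08)&(abs(X[...,2])<.01);print("bench",np.percentile(X[...,2][k],[5,50,95]))
k=(r<.024)&(X[...,2]<.15)
h,e=np.histogram(X[...,2][k],np.arange(.03,.15,.003));print([(round(a,3),b) for a,b in zip(e,h) if b])
t,dt=viewer.read_camera("top");q,ds=viewer.read_camera("scene")
cv2.imwrite("pics/w10.png",np.hstack([cv2.resize(p[150:350,220:420],(400,400)),cv2.resize(q[190:290,265:365],(400,400))])[:,:,::-1])
```

```text
[ 0.56839155 -0.04639536  0.10115485] [-6.02366153  1.23121791 33.56088911] [ 0.28090738  1.27646315 -0.02271594] [3.51936333e-03 2.30274900e-01 9.73119226e-01 2.38370293e-04] [-0.171  0.119  1.699  0.     1.317 -1.277] [ -0.4 -36.6 -34.2  -0.1  -2.6  -0. ]Traceback (most recent call last):
  File "<stdin>", line 4, in <module>
    return _quantile_unchecked(
        a, q, axis, out, overwrite_input, method, keepdims, weights)
    return _ureduce(a,
                    func=_quantile_ureduce_func,
    ...<5 lines>...
                    overwrite_input=overwrite_input,
                    method=method)
    r = func(a, **kwargs)
    result = _quantile(arr,
                       quantiles=q,
    ...<2 lines>...
                       out=out,
                       weights=wgt)
    slices_having_nans = np.isnan(arr[-1, ...])
                                  ~~~^^^^^^^^^
IndexError: index -1 is out of bounds for axis 0 with size 0
```

Emit:
apply_moves --increments '[{"dx":0,"dy":0,"dz":0.01,"ax":0,"ay":0,"az":0,"hand":-1},{"dx":0,"dy":0,"dz":0.02,"ax":0,"ay":0,"az":0,"hand":-1},{"dx":0,"dy":0,"dz":0.03,"ax":0,"ay":0,"az":0,"hand":-1},{"dx":0,"dy":0,"dz":0,"ax":0,"ay":0,"az":0,"hand":-1},{"dx":0,"dy":0,"dz":0,"ax":0,"ay":0,"az":0,"hand":-1},{"dx":0,"dy":0,"dz":0,"ax":0,"ay":0,"az":0,"hand":-1}]'

```text
time: 32.18
ee_pos: [0.5651, -0.0459, 0.1557]
tool_rot: [-0.0, 0.23, 0.973, -0.0]
contact_force: [-0.4, -0.6, -0.6]
width: 0.0002
gripper_force: 0.0
```

```bash
cat > m.py <<'E'
from h import *
s=telemetry.observe();print(s["ee_pos"],s["contact_force"])
P=wpose();p,d=viewer.read_camera("wrist");X=wcloud(P,d);m=masks(p);r=np.hypot(X[...,0]-.565,X[...,1]+.046);Z=X[...,2]
def st(n,k):
    if k.sum(): print(n,k.sum(),np.percentile(Z[k],[5,50,95]).round(4))
st("ring",m["brass"]&(r>.0245)&(r<.029)&(Z<.05));st("base",(r>.045)&(r<.06)&(Z<.05)&(Z>.01));st("bench",(r>.08)&(abs(Z)<.01));st("knob",(r<.010)&(Z>.11)&(Z<.14));st("disc",m["brass"]&(r<.021)&(Z>.09)&(Z<.12))
t,dt=viewer.read_camera("top");q,ds=viewer.read_camera("scene")
cv2.imwrite("pics/w10.png",np.hstack([cv2.resize(p[130:330,220:420],(400,400)),cv2.resize(q[190:290,265:365],(400,400))])[:,:,::-1])
E
python3 m.py
```

```text
[ 0.56510015 -0.04591717  0.1557065 ] [-0.38386278 -0.59991923 -0.55515635]
base 5271 [0.019  0.0202 0.0213]
bench 179220 [-0.0011  0.0002  0.0015]
knob 916 [0.1241 0.1251 0.1261]
disc 1683 [0.1001 0.1011 0.1021]
```

View pics/w10.png

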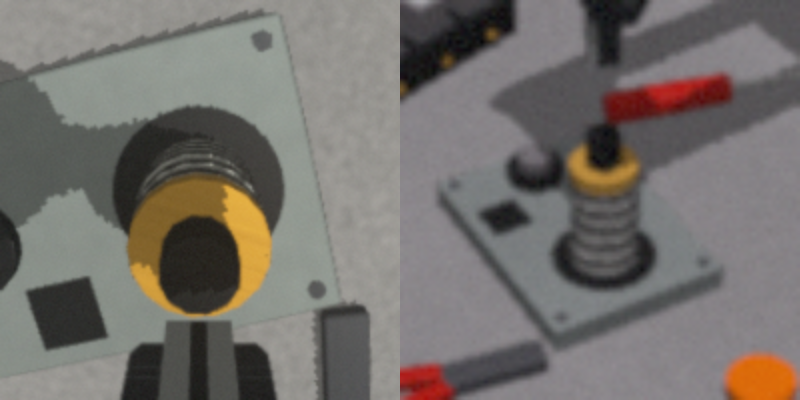

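The knob top is now at 125.1 mm and the disc at 101.1 mm, exactly the fully-home values, so the plate is on its stop. The stack stands straight in both crops (cap at (200,250) left and (602,165) right). On to the fuses.

Emit:
apply_moves --increments '[{"dx":-0.0085,"dy":-0.0368,"dz":0,"ax":0,"ay":0,"az":0,"hand":-1},{"dx":-0.0085,"dy":-0.0368,"dz":0,"ax":0,"ay":0,"az":0,"hand":-1},{"dx":-0.0085,"dy":-0.0368,"dz":0,"ax":0,"ay":0,"az":0,"hand":-1},{"dx":-0.0085,"dy":-0.0368,"dz":0,"ax":0,"ay":0,"az":0,"hand":-1},{"dx":-0.0085,"dy":-0.0368,"dz":0,"ax":0,"ay":0,"az":0,"hand":-1},{"dx":-0.0085,"dy":-0.0368,"dz":0,"ax":0,"ay":0,"az":0,"hand":-1},{"dx":-0.0085,"dy":-0.0368,"dz":0,"ax":0,"ay":0,"az":0,"hand":-1},{"dx":-0.0085,"dy":-0.0368,"dz":0,"ax":0,"ay":0,"az":0,"hand":-1}]'

```text
time: 33.0
ee_pos: [0.496, -0.3416, 0.1549]
tool_rot: [-0.001, 0.23, 0.973, 0.0]
contact_force: [0.6, 0.3, 1.4]
width: 0.0001
gripper_force: 0.0
```

Emit:
apply_moves --increments '[{"dx":0,"dy":0,"dz":0,"ax":0,"ay":0,"az":0,"hand":-1},{"dx":0,"dy":0,"dz":0,"ax":0,"ay":0,"az":0,"hand":-1},{"dx":0,"dy":0,"dz":0,"ax":0,"ay":0,"az":0,"hand":-1}]'

```text
time: 33.25
ee_pos: [0.4967, -0.3399, 0.1549]
tool_rot: [-0.001, 0.231, 0.973, 0.001]
contact_force: [-0.2, 0.9, -0.2]
width: 0.0001
gripper_force: 0.0
```

```bash
cat > f.py <<'E'
from h import *
s=telemetry.observe();print(s["ee_pos"])
P=wpose();p,d=viewer.read_camera("wrist");X=wcloud(P,d);Z=X[...,2]
k=(Z>.05)&(Z<.07)&(np.hypot(X[...,0]-.497,X[...,1]+.34)<.09)
n,l,st,c=cv2.connectedComponentsWithStats(k.astype(np.uint8))
for i in range(1,n):
    if st[i,4]>150:
        q=X[l==i];b=cv2.minAreaRect((q[:,:2]*1e3).astype(np.float32));print(c[i].round(),st[i,4],"z",np.percentile(q[:,2],[10,50,90]).round(4),np.round(b[0],1),np.round(b[1],1),round(b[2]))
cv2.imwrite("pics/f1.png",p[:,:,::-1])
E
python3 f.py
```

```text
[ 0.4967289  -0.3399088   0.15494626]
[282. 179.] 2380 z [0.0613 0.0625 0.0635] [ 446.7 -343.9] [30.6 40.4] 6
[319. 236.] 2329 z [0.0609 0.0624 0.0634] [ 496.4 -339.1] [31.  40.5] 6
[356. 284.] 1716 z [0.0568 0.06   0.0611] [ 545.9 -334.2] [31.1 39.5] 6
```

View pics/f1.png

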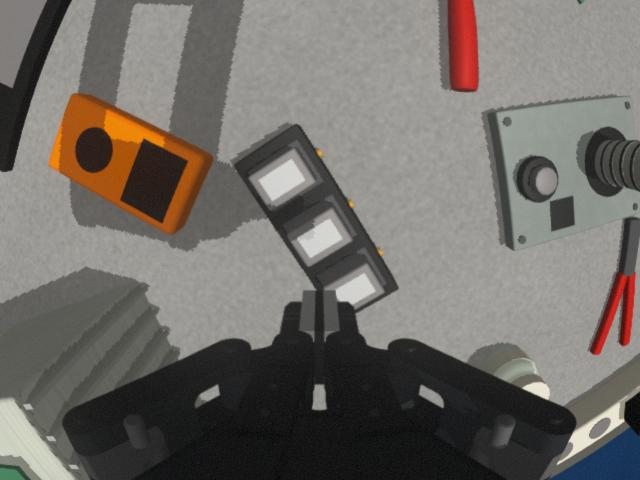

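The picture shows the three modules at (282,179), (319,236) and (356,284). Depth gives 30 × 40 mm tops at (0.4467, −0.3439), (0.4964, −0.3391) and (0.5459, −0.3342), at heights 62.5, 62.4 and 60 mm. I press the middle one.

Emit:
apply_moves --increments '[{"dx":0,"dy":0.0005,"dz":-0.04,"ax":0,"ay":0,"az":0,"hand":-1},{"dx":0,"dy":0,"dz":-0.04,"ax":0,"ay":0,"az":0,"hand":-1},{"dx":0,"dy":0,"dz":-0.02,"ax":0,"ay":0,"az":0,"hand":-1},{"dx":0,"dy":0,"dz":-0.01,"ax":0,"ay":0,"az":0,"hand":-1},{"dx":0,"dy":0,"dz":0,"ax":0,"ay":0,"az":0,"hand":-1}]'

```text
time: 33.72
ee_pos: [0.4959, -0.337, 0.0429]
tool_rot: [-0.003, 0.229, 0.973, 0.001]
contact_force: [0.1, 0.6, 0.6]
width: 0.0001
gripper_force: 0.0
```

Emit:
apply_moves --increments '[{"dx":0,"dy":0,"dz":-0.002,"ax":0,"ay":0,"az":0,"hand":-1},{"dx":0,"dy":0,"dz":-0.002,"ax":0,"ay":0,"az":0,"hand":-1},{"dx":0,"dy":0,"dz":-0.002,"ax":0,"ay":0,"az":0,"hand":-1},{"dx":0,"dy":0,"dz":-0.002,"ax":0,"ay":0,"az":0,"hand":-1},{"dx":0,"dy":0,"dz":-0.002,"ax":0,"ay":0,"az":0,"hand":-1}]'

```text
time: 34.13
ee_pos: [0.4984, -0.3406, 0.0377]
tool_rot: [0.001, 0.23, 0.973, -0.001]
contact_force: [-1.2, 1.8, 7.6]
width: -0.0003
gripper_force: 4.0
```

Emit:
apply_moves --increments '[{"dx":0,"dy":0,"dz":-0.002,"ax":0,"ay":0,"az":0,"hand":-1},{"dx":0,"dy":0,"dz":-0.002,"ax":0,"ay":0,"az":0,"hand":-1},{"dx":0,"dy":0,"dz":-0.001,"ax":0,"ay":0,"az":0,"hand":-1}]'

```text
time: 34.38
ee_pos: [0.4983, -0.3407, 0.0329]
tool_rot: [0.001, 0.23, 0.973, -0.001]
contact_force: [-0.1, 1.9, 7.8]
width: -0.0001
gripper_force: 3.9
```

Module 2 is moving at about 8 N, so I continue to its stop.

Emit:
apply_moves --increments '[{"dx":0,"dy":0,"dz":-0.001,"ax":0,"ay":0,"az":0,"hand":-1},{"dx":0,"dy":0,"dz":-0.001,"ax":0,"ay":0,"az":0,"hand":-1},{"dx":0,"dy":0,"dz":-0.001,"ax":0,"ay":0,"az":0,"hand":-1},{"dx":0,"dy":0,"dz":-0.001,"ax":0,"ay":0,"az":0,"hand":-1}]'

```text
time: 34.72
ee_pos: [0.4987, -0.3409, 0.0321]
tool_rot: [0.001, 0.23, 0.973, -0.001]
contact_force: [-14.1, 11.0, 39.3]
width: 0.0003
gripper_force: 19.5
```

Emit:
apply_moves --increments '[{"dx":0,"dy":0,"dz":-0.001,"ax":0,"ay":0,"az":0,"hand":-1},{"dx":0,"dy":0,"dz":0,"ax":0,"ay":0,"az":0,"hand":-1}]'

```text
time: 34.88
ee_pos: [0.4987, -0.341, 0.0321]
tool_rot: [0.001, 0.23, 0.973, -0.001]
contact_force: [-14.6, 11.5, 39.0]
width: -0.0
gripper_force: 19.3
```

Module 2 is on its stop (TCP 0.032, as expected for a 56 mm top). Next is the near module, at (0.4467, −0.3439).

Emit:
apply_moves --increments '[{"dx":0,"dy":0,"dz":0.01,"ax":0,"ay":0,"az":0,"hand":-1},{"dx":0,"dy":0,"dz":0.03,"ax":0,"ay":0,"az":0,"hand":-1},{"dx":-0.025,"dy":-0.0022,"dz":0,"ax":0,"ay":0,"az":0,"hand":-1},{"dx":-0.025,"dy":-0.0022,"dz":0,"ax":0,"ay":0,"az":0,"hand":-1},{"dx":0,"dy":0,"dz":0,"ax":0,"ay":0,"az":0,"hand":-1},{"dx":0,"dy":0,"dz":-0.018,"ax":0,"ay":0,"az":0,"hand":-1},{"dx":0,"dy":0,"dz":-0.003,"ax":0,"ay":0,"az":0,"hand":-1},{"dx":0,"dy":0,"dz":0,"ax":0,"ay":0,"az":0,"hand":-1}]'

```text
time: 35.55
ee_pos: [0.4464, -0.3434, 0.0438]
tool_rot: [-0.001, 0.23, 0.973, 0.001]
contact_force: [-0.3, 0.2, -0.5]
width: 0.0002
gripper_force: 0.0
```

Emit:
apply_moves --increments '[{"dx":0,"dy":0,"dz":-0.002,"ax":0,"ay":0,"az":0,"hand":-1},{"dx":0,"dy":0,"dz":-0.002,"ax":0,"ay":0,"az":0,"hand":-1},{"dx":0,"dy":0,"dz":-0.002,"ax":0,"ay":0,"az":0,"hand":-1},{"dx":0,"dy":0,"dz":-0.002,"ax":0,"ay":0,"az":0,"hand":-1},{"dx":0,"dy":0,"dz":-0.002,"ax":0,"ay":0,"az":0,"hand":-1},{"dx":0,"dy":0,"dz":-0.002,"ax":0,"ay":0,"az":0,"hand":-1}]'

```text
time: 36.05
ee_pos: [0.4479, -0.3445, 0.0342]
tool_rot: [0.0, 0.23, 0.973, -0.0]
contact_force: [-2.8, 2.7, 8.9]
width: -0.0
gripper_force: 4.0
```

Emit:
apply_moves --increments '[{"dx":0,"dy":0,"dz":-0.001,"ax":0,"ay":0,"az":0,"hand":-1},{"dx":0,"dy":0,"dz":-0.001,"ax":0,"ay":0,"az":0,"hand":-1},{"dx":0,"dy":0,"dz":-0.001,"ax":0,"ay":0,"az":0,"hand":-1},{"dx":0,"dy":0,"dz":0,"ax":0,"ay":0,"az":0,"hand":-1}]'

```text
time: 36.38
ee_pos: [0.448, -0.3446, 0.0323]
tool_rot: [0.0, 0.23, 0.973, -0.0]
contact_force: [-5.7, 4.4, 16.3]
width: -0.0003
gripper_force: 7.9
```

Emit:
apply_moves --increments '[{"dx":0,"dy":0,"dz":-0.001,"ax":0,"ay":0,"az":0,"hand":-1},{"dx":0,"dy":0,"dz":0,"ax":0,"ay":0,"az":0,"hand":-1}]'

```text
time: 36.55
ee_pos: [0.4481, -0.3447, 0.0323]
tool_rot: [0.001, 0.23, 0.973, -0.0]
contact_force: [-8.2, 7.7, 24.6]
width: 0.0001
gripper_force: 11.8
```

Emit:
apply_moves --increments '[{"dx":0,"dy":0,"dz":0.01,"ax":0,"ay":0,"az":0,"hand":-1},{"dx":0,"dy":0,"dz":0.03,"ax":0,"ay":0,"az":0,"hand":-1},{"dx":0.033,"dy":0.0033,"dz":0,"ax":0,"ay":0,"az":0,"hand":-1},{"dx":0.033,"dy":0.0033,"dz":0,"ax":0,"ay":0,"az":0,"hand":-1},{"dx":0.033,"dy":0.0033,"dz":0,"ax":0,"ay":0,"az":0,"hand":-1},{"dx":0,"dy":0,"dz":0,"ax":0,"ay":0,"az":0,"hand":-1},{"dx":0,"dy":0,"dz":-0.025,"ax":0,"ay":0,"az":0,"hand":-1},{"dx":0,"dy":0,"dz":0,"ax":0,"ay":0,"az":0,"hand":-1}]'

```text
time: 37.22
ee_pos: [0.5448, -0.3326, 0.04]
tool_rot: [-0.003, 0.23, 0.973, 0.001]
contact_force: [-1.8, -0.3, -1.9]
width: -0.0001
gripper_force: 0.0
```

Emit:
apply_moves --increments '[{"dx":0,"dy":0,"dz":-0.002,"ax":0,"ay":0,"az":0,"hand":-1},{"dx":0,"dy":0,"dz":-0.002,"ax":0,"ay":0,"az":0,"hand":-1},{"dx":0,"dy":0,"dz":-0.002,"ax":0,"ay":0,"az":0,"hand":-1},{"dx":0,"dy":0,"dz":-0.002,"ax":0,"ay":0,"az":0,"hand":-1},{"dx":0,"dy":0,"dz":-0.002,"ax":0,"ay":0,"az":0,"hand":-1},{"dx":0,"dy":0,"dz":-0.002,"ax":0,"ay":0,"az":0,"hand":-1}]'

```text
time: 37.72
ee_pos: [0.5467, -0.335, 0.0338]
tool_rot: [0.001, 0.23, 0.973, -0.0]
contact_force: [-2.9, 1.9, 8.5]
width: 0.0002
gripper_force: 4.0
```

Emit:
apply_moves --increments '[{"dx":0,"dy":0,"dz":-0.001,"ax":0,"ay":0,"az":0,"hand":-1},{"dx":0,"dy":0,"dz":-0.001,"ax":0,"ay":0,"az":0,"hand":-1},{"dx":0,"dy":0,"dz":-0.001,"ax":0,"ay":0,"az":0,"hand":-1},{"dx":0,"dy":0,"dz":0,"ax":0,"ay":0,"az":0,"hand":-1}]'

```text
time: 38.05
ee_pos: [0.5468, -0.3351, 0.0324]
tool_rot: [0.001, 0.23, 0.973, -0.0]
contact_force: [-7.3, 5.2, 17.9]
width: 0.0001
gripper_force: 8.7
```

Emit:
apply_moves --increments '[{"dx":0,"dy":0,"dz":-0.001,"ax":0,"ay":0,"az":0,"hand":-1},{"dx":0,"dy":0,"dz":0,"ax":0,"ay":0,"az":0,"hand":-1}]'

```text
time: 38.22
ee_pos: [0.5469, -0.3351, 0.0323]
tool_rot: [0.001, 0.23, 0.973, -0.001]
contact_force: [-10.5, 7.0, 23.8]
width: 0.0002
gripper_force: 11.9
```

Emit:
apply_moves --increments '[{"dx":0,"dy":0,"dz":0.01,"ax":0,"ay":0,"az":0,"hand":-1},{"dx":0,"dy":0,"dz":0.037,"ax":0,"ay":0,"az":0,"hand":-1},{"dx":0,"dy":0,"dz":0.04,"ax":0,"ay":0,"az":0,"hand":-1},{"dx":-0.025,"dy":0,"dz":0.03,"ax":0,"ay":0,"az":0,"hand":-1},{"dx":-0.024,"dy":0,"dz":0.01,"ax":0,"ay":0,"az":0,"hand":-1},{"dx":0,"dy":0,"dz":0,"ax":0,"ay":0,"az":0,"hand":-1},{"dx":0,"dy":0,"dz":0,"ax":0,"ay":0,"az":0,"hand":-1},{"dx":0,"dy":0,"dz":0,"ax":0,"ay":0,"az":0,"hand":-1}]'

```text
time: 38.88
ee_pos: [0.4974, -0.3343, 0.155]
tool_rot: [0.0, 0.231, 0.973, 0.0]
contact_force: [-0.4, 0.8, -0.4]
width: 0.0001
gripper_force: 0.0
```

```bash
cat >> f.py <<'E'
# button and stack
for n,(x,y),lo,hi,R0 in(("button",(.5426,-.143),.027,.06,.016),("knob",(.565,-.046),.115,.135,.03),("disc",(.565,-.046),.095,.106,.03)):
    k=(np.hypot(X[...,0]-x,X[...,1]-y)<R0)&(Z>lo)&(Z<hi)
    if k.sum()>20:
        q=X[k];print(n,k.sum(),"z",np.percentile(q[:,2],[5,50,95]).round(4),np.round(cv2.minEnclosingCircle((q[:,:2]*1e3).astype(np.float32))[0],1))
t,dt=viewer.read_camera("top");m=masks(t)
for c,ax,a in blobs(t,m["brass"],60,900): print("brass top",c.round(1),np.round(ax,1),onz("top",c,.101).round(4))
E
python3 f.py
```

```text
[ 0.49737192 -0.33428849  0.15502332]
[276. 180.] 2229 z [0.0551 0.0562 0.0572] [ 446.7 -343.9] [30.7 40.3] 6
[312. 236.] 2125 z [0.055  0.0561 0.0571] [ 496.4 -339.2] [30.8 40.7] 4
[350. 284.] 1447 z [0.0546 0.0562 0.0571] [ 545.7 -334.6] [30.5 40.4] 5
button 856 z [0.0317 0.0412 0.043 ] [ 542.6 -143. ]
brass top [326.8 243.2] [18.9 19.2] [ 0.5649 -0.0458  0.101 ]
```

All three modules are at 56 mm (home) and the cap is still centred. Moving to the button at about (0.5426, −0.143).

Emit:
apply_moves --increments '[{"dx":0.0075,"dy":0.0318,"dz":0,"ax":0,"ay":0,"az":0,"hand":-1},{"dx":0.0075,"dy":0.0318,"dz":0,"ax":0,"ay":0,"az":0,"hand":-1},{"dx":0.0075,"dy":0.0318,"dz":0,"ax":0,"ay":0,"az":0,"hand":-1},{"dx":0.0075,"dy":0.0318,"dz":0,"ax":0,"ay":0,"az":0,"hand":-1},{"dx":0.0075,"dy":0.0318,"dz":0,"ax":0,"ay":0,"az":0,"hand":-1},{"dx":0.0075,"dy":0.0318,"dz":0,"ax":0,"ay":0,"az":0,"hand":-1},{"dx":0,"dy":0,"dz":0,"ax":0,"ay":0,"az":0,"hand":-1},{"dx":0,"dy":0,"dz":0,"ax":0,"ay":0,"az":0,"hand":-1}]'

```text
time: 39.65
ee_pos: [0.5425, -0.1414, 0.154]
tool_rot: [-0.001, 0.228, 0.974, 0.0]
contact_force: [0.1, -0.4, 0.4]
width: 0.0
gripper_force: 0.0
```

```bash
cat > b.py <<'E'
from h import *
s=telemetry.observe();print(s["ee_pos"],s["contact_force"])
P=wpose();p,d=viewer.read_camera("wrist");X=wcloud(P,d);Z=X[...,2]
k=(np.hypot(X[...,0]-.5426,X[...,1]+.143)<.03)&(Z>.022)&(Z<.06);h,e=np.histogram(Z[k],np.arange(.022,.05,.002));print([(round(a,3),b) for a,b in zip(e,h)])
k&=Z>.038;q=X[k];print("button",k.sum(),np.median(q[:,2]),cv2.minEnclosingCircle((q[:,:2]*1e3).astype(np.float32)))
for n,lo,hi in(("knob",.118,.130),("disc",.097,.105)):
    k=(np.hypot(X[...,0]-.565,X[...,1]+.046)<.03)&(Z>lo)&(Z<hi);q=X[k]
    if len(q)>20:print(n,k.sum(),np.median(q[:,2]),cv2.minEnclosingCircle((q[:,:2]*1e3).astype(np.float32)))
cv2.imwrite("pics/b1.png",p[:,:,::-1])
E
python3 b.py
```

```text
[ 0.54252488 -0.14138647  0.15395491] [ 0.13280725 -0.40578315  0.40926095]
[(np.float64(0.022), np.int64(18)), (np.float64(0.024), np.int64(28)), (np.float64(0.026), np.int64(10)), (np.float64(0.028), np.int64(30)), (np.float64(0.03), np.int64(566)), (np.float64(0.032), np.int64(581)), (np.float64(0.034), np.int64(16)), (np.float64(0.036), np.int64(17)), (np.float64(0.038), np.int64(51)), (np.float64(0.04), np.int64(401)), (np.float64(0.042), np.int64(351)), (np.float64(0.044), np.int64(3)), (np.float64(0.046), np.int64(0)), (np.float64(0.048), np.int64(0))]
button 806 0.04187155245129848 ((543.420654296875, -143.51467895507812), 13.023526191711426)
knob 1240 0.12485074549933615 ((565.467529296875, -46.177459716796875), 12.22052001953125)
disc 2099 0.10098584634630492 ((565.3204956054688, -46.18363571166992), 23.16261863708496)
```

View pics/b1.png

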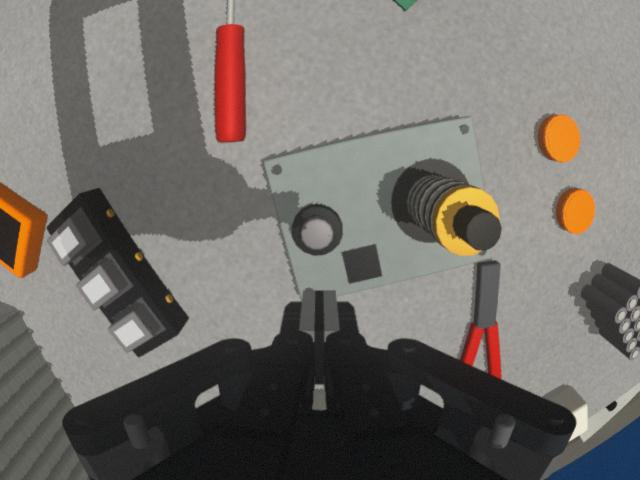

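The button is at pixel (317,232), centre (0.5434, −0.1435), top 42 mm. The stack and cap are upright at (465,225). Before going down I check how wide the shut linkage reaches toward the stack.

Run:
```python
from h import *
s=telemetry.observe();P=wpose();p,d=viewer.read_camera("wrist");X=wcloud(P,d);q=s["tool_rot"]
Y=(X-s["ee_pos"])@R.from_quat([q[1],q[2],q[3],q[0]]).as_matrix();k=(d>0)&(d<.16)&(p.max(-1)<110)&(np.arange(480)[:,None]>285)
for a in np.arange(-.14,-.02,.01):
    m=k&(Y[...,2]>a)&(Y[...,2]<a+.01)
    if m.sum()>30: print(round(a,2),m.sum(),Y[m].min(0).round(3),Y[m].max(0).round(3))
```

```text
-0.13 7274 [ 0.001 -0.052 -0.129] [ 0.022  0.052 -0.12 ]
-0.12 16890 [-0.007 -0.062 -0.12 ] [ 0.022  0.062 -0.11 ]
-0.11 11209 [-0.008 -0.062 -0.11 ] [ 0.019  0.062 -0.1  ]
-0.1 9197 [-0.008 -0.055 -0.1  ] [ 0.019  0.054 -0.09 ]
-0.09 6201 [-0.009 -0.046 -0.09 ] [ 0.018  0.046 -0.08 ]
-0.08 5498 [-0.011 -0.038 -0.08 ] [ 0.015  0.038 -0.07 ]
-0.07 1726 [-0.011 -0.03  -0.07 ] [ 0.015  0.03  -0.06 ]
-0.06 755 [-0.004 -0.014 -0.06 ] [ 0.012  0.013 -0.05 ]
-0.05 888 [ 0.007 -0.014 -0.05 ] [ 0.012  0.013 -0.04 ]
-0.04 690 [ 0.007 -0.014 -0.04 ] [ 0.012  0.013 -0.03 ]
-0.03 62 [ 0.007 -0.012 -0.03 ] [ 0.012  0.01  -0.027]
```

The linkage reaches ±62 mm above the cap disc and the knob edge is at 86 mm, so there is over 20 mm of clearance. Pressing the button.

Emit:
apply_moves --increments '[{"dx":0.001,"dy":-0.001,"dz":-0.04,"ax":0,"ay":0,"az":0,"hand":-1},{"dx":0,"dy":0,"dz":-0.04,"ax":0,"ay":0,"az":0,"hand":-1},{"dx":0,"dy":0,"dz":-0.035,"ax":0,"ay":0,"az":0,"hand":-1},{"dx":0,"dy":0,"dz":-0.014,"ax":0,"ay":0,"az":0,"hand":-1},{"dx":0,"dy":0,"dz":0,"ax":0,"ay":0,"az":0,"hand":-1},{"dx":0,"dy":0,"dz":0,"ax":0,"ay":0,"az":0,"hand":-1}]'

```text
time: 40.25
ee_pos: [0.5423, -0.1454, 0.0253]
tool_rot: [-0.001, 0.231, 0.973, 0.0]
contact_force: [0.4, 0.0, 1.0]
width: -0.0002
gripper_force: 0.0
```

Emit:
apply_moves --increments '[{"dx":0,"dy":0,"dz":-0.003,"ax":0,"ay":0,"az":0,"hand":-1},{"dx":0,"dy":0,"dz":-0.003,"ax":0,"ay":0,"az":0,"hand":-1},{"dx":0,"dy":0,"dz":-0.003,"ax":0,"ay":0,"az":0,"hand":-1},{"dx":0,"dy":0,"dz":-0.002,"ax":0,"ay":0,"az":0,"hand":-1},{"dx":0,"dy":0,"dz":-0.002,"ax":0,"ay":0,"az":0,"hand":-1},{"dx":0,"dy":0,"dz":0,"ax":0,"ay":0,"az":0,"hand":-1}]'

```text
time: 40.75
ee_pos: [0.5444, -0.145, 0.014]
tool_rot: [0.001, 0.23, 0.973, -0.0]
contact_force: [1.3, -2.0, 4.1]
width: 0.0002
gripper_force: 2.0
```

Emit:
apply_moves --increments '[{"dx":0,"dy":0,"dz":-0.001,"ax":0,"ay":0,"az":0,"hand":-1},{"dx":0,"dy":0,"dz":-0.001,"ax":0,"ay":0,"az":0,"hand":-1},{"dx":0,"dy":0,"dz":0,"ax":0,"ay":0,"az":0,"hand":-1}]'

```text
time: 41.0
ee_pos: [0.5444, -0.145, 0.0124]
tool_rot: [0.001, 0.23, 0.973, -0.0]
contact_force: [0.9, -2.9, 8.2]
width: 0.0002
gripper_force: 3.8
```

Emit:
apply_moves --increments '[{"dx":0,"dy":0,"dz":-0.001,"ax":0,"ay":0,"az":0,"hand":-1},{"dx":0,"dy":0,"dz":-0.001,"ax":0,"ay":0,"az":0,"hand":-1},{"dx":0,"dy":0,"dz":0,"ax":0,"ay":0,"az":0,"hand":-1}]'

```text
time: 41.25
ee_pos: [0.5445, -0.1451, 0.0121]
tool_rot: [0.001, 0.23, 0.973, -0.0]
contact_force: [-7.5, 0.0, 24.4]
width: 0.0001
gripper_force: 11.8
```

The button is on its stop (TCP 0.0121, 24 N). I release, rise and check.

Emit:
apply_moves --increments '[{"dx":0,"dy":0,"dz":0.01,"ax":0,"ay":0,"az":0,"hand":-1},{"dx":0,"dy":0,"dz":0.035,"ax":0,"ay":0,"az":0,"hand":-1},{"dx":0,"dy":0,"dz":0.04,"ax":0,"ay":0,"az":0,"hand":-1},{"dx":0,"dy":0,"dz":0.04,"ax":0,"ay":0,"az":0,"hand":-1},{"dx":0,"dy":0,"dz":0.02,"ax":0,"ay":0,"az":0,"hand":-1},{"dx":0,"dy":0,"dz":0,"ax":0,"ay":0,"az":0,"hand":-1},{"dx":0,"dy":0,"dz":0,"ax":0,"ay":0,"az":0,"hand":-1},{"dx":0,"dy":0,"dz":0,"ax":0,"ay":0,"az":0,"hand":-1}]'

```text
time: 41.92
ee_pos: [0.5423, -0.144, 0.1526]
tool_rot: [-0.001, 0.23, 0.973, 0.0]
contact_force: [0.2, -0.4, -1.4]
width: 0.0001
gripper_force: 0.0
```

```bash
python3 b.py; python3 f.py | grep -v button
```

```text
[ 0.5422676  -0.14401228  0.15255337] [ 0.17392247 -0.4007441  -1.41396671]
[(np.float64(0.022), np.int64(21)), (np.float64(0.024), np.int64(15)), (np.float64(0.026), np.int64(19)), (np.float64(0.028), np.int64(32)), (np.float64(0.03), np.int64(572)), (np.float64(0.032), np.int64(596)), (np.float64(0.034), np.int64(19)), (np.float64(0.036), np.int64(18)), (np.float64(0.038), np.int64(41)), (np.float64(0.04), np.int64(400)), (np.float64(0.042), np.int64(374)), (np.float64(0.044), np.int64(1)), (np.float64(0.046), np.int64(0)), (np.float64(0.048), np.int64(0))]
button 816 0.0419054494922603 ((543.0819702148438, -143.9500732421875), 13.03078556060791)
knob 1250 0.12488123883997293 ((565.4315185546875, -46.60349655151367), 12.31430435180664)
disc 2092 0.1010414030554631 ((564.8139038085938, -46.267276763916016), 23.19546127319336)
[ 0.54186303 -0.14388223  0.15185712]
[ 69. 242.] 1196 z [0.054  0.0561 0.0571] [ 446.6 -343.6] [30.9 42.2] 5
[ 99. 288.] 1201 z [0.0543 0.056  0.057 ] [ 496.3 -338.8] [30.8 41.4] 5
[133. 332.] 1163 z [0.0542 0.0561 0.057 ] [ 546.  -333.9] [30.5 40.8] 5
knob 1329 z [0.1181 0.1249 0.1261] [565.4 -46.4]
disc 2193 z [0.0986 0.101  0.1025] [565.1 -46.3]
brass top [326.8 243.2] [18.9 19.2] [ 0.5649 -0.0458  0.101 ]
```

```bash
python3 -c "
from rig import env
print(env.finish_job())"
```

```text
the job is handed in; nothing more can be done
None
```

I stacked all five cells on the plate with the cap on top, pressed the plate and all three fuse modules home, pushed the test button to its stop and let it spring back, then handed the job in at about 42 s; the hand-in call returned no verdict.

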